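Lay out the front-hub rebuild in its stands and inserts

TASK

Lay the hub job out ready for the rebuild: cradle the front hub in the larger V-stand and the loose axle in the smaller one, each lying along the grooves and down in both notches so that it cannot roll, and put each spanner flat into the foam insert cut for its length. Leave the tape roll and the degreaser bottle where they stand.

Things in the scene. Friction and masses are not known exactly. Their poses are not given: they have to be found in the camera images.
- front_hub: Front bicycle hub, light grey metal, lying on its side, 100 mm long along its own y, 0.16 kg: a 22 mm barrel (grip it here, between the flanges) and two disc flanges 42 mm in diameter, 29 to 33 mm either side of the middle, tapering to the barrel at 21 mm and to 9 mm stub ends. Origin: under the middle, 21 mm below the axis as it lies at the start.
- hub_mid (a point): The middle of the front hub, on its axis, 21 mm above the bench at the start; stays on the axis however the hub rolls.
- axle: Loose steel axle, a 10 mm round rod 150 mm long along its own y, 0.11 kg; bare over the middle 54 mm (grip it there) and over the outer 29 mm at each end (threaded); between them, 27 to 46 mm either side of the middle, a 16 mm cone and a dark 17 mm hexagon nut are fixed on it. Origin: middle of the rod, on its axis, 8.5 mm above the bench as it lies on its nuts.
- long_spanner: The longer of the two bright combination spanners, lying flat, 229 x 38 x 7 mm, 0.13 kg. Long direction: its own y. Shank 16 mm wide and 6 mm thick. Origin: centre of its underside.
- short_spanner: The shorter of the two bright combination spanners, lying flat, 167 x 22 x 5 mm, 0.115 kg. Long direction: its own y. Shank 10 mm wide and 5 mm thick. Origin: centre of its underside.
- hub_stand: Larger V-stand, fixed: dark base plate 68 x 104 x 8 mm, two aluminium cheeks 68 mm wide, 22 mm thick, 42 mm high, 31 mm either side of the middle, each with a wide 90-degree V notch; 40 mm clear between them. Grooves run along its own y. Origin: centre of its underside. With both flanges in the notches the hub's axis is 46 mm above the bench, over the y axis.
- axle_stand: Smaller V-stand, fixed: dark base plate 34 x 146 x 8 mm, two aluminium cheeks 34 mm wide, 8 mm thick, 40 mm high, 60 mm either side of the middle, each with a small 90-degree V notch, along its own y. Origin: centre of its underside. With the axle's bare ends in the notches its nuts lie between the cheeks and its axis is 32 mm above the bench, over the y axis.
- long_insert: Longer foam insert, black with a red cut-out floor, 78 x 271 x 22 mm, fixed. Spanner-shaped cut-out along its own y, red floor 10 mm above the bench: 249 mm long, 34 mm wide, 54 mm over the last 56 mm at each end. A finger gap 56 mm wide is cut right across its middle to floor level. Origin: centre of its underside. The spanner may point either way.
- short_insert: Shorter foam insert, black with a red cut-out floor, 62 x 209 x 22 mm, fixed. Spanner-shaped cut-out along its own y, red floor 10 mm above the bench: 187 mm long, 26 mm wide, 38 mm over the last 40 mm at each end. A finger gap 56 mm wide is cut right across its middle to floor level. Origin: centre of its underside. The spanner may point either way.
- tape_roll: Bystander: dark roll of rim tape lying flat, 89 mm in diameter, 25 mm high, loose. Origin: centre of its underside.
- degreaser: Bystander: orange bottle with a white cap, 52 mm in diameter, 165 mm high, standing loose at the back. Origin: centre of its underside.

How it is judged:
At the end, for the whole second after the job is handed in: Hub in both notches of the larger V-stand (middle within 6 mm across, 10 mm along, axis 42-50 mm up, 0.1 rad), axle in the smaller (5 mm, 13 mm, 29-35 mm up, 0.08 rad), each spanner flat on the floor of its own insert (13 mm across, 15 mm along, 4.5 mm off the floor); all released, at rest (x of hub_mid in the frame of hub_stand between -0.006 and 0.006 m and y of hub_mid in the frame of hub_stand between -0.01 and 0.01 m and z of hub_mid in the frame of hub_stand between 0.042 and 0.05 m and angle between the y axis of front_hub and the y axis of hub_stand, either way round below 0.1 rad and linear speed of each of front_hub, axle, long_spanner, short_spanner below 0.02 m/s and angular speed of each of front_hub, axle, long_spanner, short_spanner below 0.3 rad/s and x of axle in the frame of axle_stand between -0.005 and 0.005 m and y of axle in the frame of axle_stand between -0.013 and 0.013 m and z of axle in the frame of axle_stand between 0.029 and 0.035 m and angle between the y axis of axle and the y axis of axle_stand, either way round below 0.08 rad and x of long_spanner in the frame of long_insert between -0.013 and 0.013 m and y of long_spanner in the frame of long_insert between -0.015 and 0.015 m and z of long_spanner in the frame of long_insert between 0.006 and 0.0145 m and angle between the y axis of long_spanner and the y axis of long_insert, either way round below 0.15 rad and angle between the z axis of long_spanner and the z axis of long_insert, either way round below 0.05 rad and x of short_spanner in the frame of short_insert between -0.013 and 0.013 m and y of short_spanner in the frame of short_insert between -0.015 and 0.015 m and z of short_spanner in the frame of short_insert between 0.006 and 0.0145 m and angle between the y axis of short_spanner and the y axis of short_insert, either way round below 0.2 rad and angle between the z axis of short_spanner and the z axis of short_insert, either way round below 0.05 rad); the robot touches nothing.
It fails at once if the tape roll is moved by more than 25 mm (distance of tape_roll from where it was at the start of the episode above 0.025 m).
It fails at once if the degreaser bottle is moved by more than 25 mm or knocked over (distance of degreaser from where it was at the start of the episode above 0.025 m or angle between degreaser's own z axis and vertical above 0.3 rad).
It also fails if it takes over 112 s, if anything falls off the work surface, if the arm or the gripper's body presses on something with over 40 N, if the wrist force passes 120 N, or if a joint passes its speed limit or range.

ROBOT

A 6-joint arm with a two-finger parallel gripper is mounted at the origin on a cart in front of the work surface, level with it; the furniture and walls round the work are solid. World frame = base frame: x ahead of the robot, y to its left, z up, the work surface at z = 0. Lengths are in m, angles in rad, forces in N, time in s.
With the tool pointing down it reaches from about 0.35 to 0.975 m from the base axis. Payload 4.9 kg.
Tool frame: the origin (TCP) lies midway between the tips of the shut fingers; the grasp point (between the pads) lies manip.grip_depth behind it (manip.grip_depth is the distance from the TCP to the grasp point, in m); z points along the fingers, x is the direction in which the jaws open and shut, and the axes are right-handed (so a half turn about z gives the same grasp; the last joint's range is limited). The gripper opens to 85 mm and grips with 20 to 120 N. Pads are 22 mm wide; open, the fingers measure 114 mm over their backs; the gripper's body (76 mm by 85 mm) begins 54 mm behind the grasp point. The pads swing forward as they close: fully open they stand 13 mm farther back than shut.
Start: joints at [-1.308, 0.053, 1.613, -0, 1.476, -0.119], TCP at [0.233, -0.58, 0.21] pointing down, gripper open.
Joint ranges: [-3.01, 3.01], [-1.01, 2.22], [0.06, 2.58], [-1.02, 4.17], [0.09, 2.62], [-3.14, 3.14]. Speed limits (rad/s): [2.57, 2.57, 3.14, 3.14, 3.14, 3.14].

INTERFACE

Orientations are given as a unit quaternion [w, x, y, z].
In Python, from plant import state, grab_frame, ticket, manip gives the robot as it stands.
- The arm moves only by the tool carry_out, never from a script. Its argument "moves" is a list that holds one entry, the list of rows, each a list of 7 numbers: the turn, a rotation vector about the tool's x, y, z each as a share of 5 degrees, from -1 to 1, then the shift along the tool's x, y, z each as a share of 0.04 m, from -1 to 1, then the gripper command: -1 is shut, 1 is fully open, values between are in proportion. A call has 1 to 8 rows; each row shifts and turns the commanded pose from where the row before left it, along the tool's axes as they then stand; what a row does not reach is not made up. A row lasts 1/12 s, in which the tool goes at most 41.7 mm and 7.16 degrees, less where a joint would pass 70% of its speed; a pose out of reach is approached as far as the arm can. A call with a number of a shift or a turn outside -1 to 1 is refused whole. A call with a gripper value outside its range is refused whole. The fingers move at their own pace and stop on an object; the grip force is fixed at half the most. Time passes only in rows, so rows that do not move let the fingers close. It gives the time, the measured TCP pose, the force and the opening at its end, in the units of the state.
- state(): the state, without advancing time (a new reading comes with each control period).
- grab_frame(name): name is "side" or "top" or "wrist"; returns a dict with "frame" (420x560x3 uint8, red, green, blue), "z_map" (420x560 float32, m along the optical axis (not along the pixel's ray), 0 where there is no reading), "K" (3x3 intrinsics, pixels), "world_from_camera" (4x4, takes a point from camera to world coordinates); the wrist camera has in their place "hand_eye" (4x4, takes a point from camera to tool coordinates, whose origin is the TCP and whose axes are the tool frame's). Camera axes: x right, y down, z forward; pixel columns grow to the right and rows downward; lengths in m; the calibration is good to about 2 mm. A picture is of the moment at which its call begins: read the wrist's pose just before it.
- ticket.job_done(): hands the job in, once; it reports no verdict.
The state is a dict: "time": time; "joint_pos": joint angles; "joint_vel": joint speeds; "joint_efforts": joint torques, N m; "tool_pos": TCP position; "tool_rot": TCP orientation; "contact_force": force on the tool from outside, world axes, zero at the start; "ft_torque": the same for the moment, N m; "gripper_width": opening from 0.0 (shut) to 1.0 (fully open).
Only numpy, scipy, OpenCV 4.12 (cv2) and the standard library are available. Lean on these libraries where they do the work, as an engineer would, in place of code of your own. Each camera call takes 0.05 s, during which the arm holds its last target.

## Working session

There is one attempt and no reset: what is moved stays moved. The work goes in short steps, Python scripts to look and compute and a tool call to move; the robot and the scene stay as the last step left them, time stands still between calls to the robot, and variables do not carry over. Pictures are saved under pics/ and viewed, and the job is handed in when it is done.

Besides the shell and the picture viewer there is one more tool, called by a JSON object that holds its "name" and its "arguments". carry_out: Moves the arm, as the interface text tells. Shift numbers are shares of 0.04 m and turn numbers shares of 5 degrees, none past 1 either way. Its arguments: {"type":"object","properties":{"moves":{"type":"array"}},"required":["moves"]}

```bash
ls; mkdir -p pics; python3 - <<'E'
from plant import state, grab_frame, ticket, manip
import cv2,json
s=state();print(s);print(manip, getattr(manip,'grip_depth',None))
for n in("side","top","wrist"):
    f=grab_frame(n);cv2.imwrite(f"pics/{n}0.png",f["frame"][:,:,::-1])
    print(n,f["K"].tolist(),(f.get("world_from_camera") if "world_from_camera" in f else f["hand_eye"]).round(4).tolist())
E
```

```text
pics
{'time': 0.0, 'joint_pos': array([-1.30803413e+00,  5.33890572e-02,  1.61425976e+00, -2.04933255e-05,
        1.47598661e+00, -1.19008527e-01]), 'joint_vel': array([-0.00026387, -0.00058953, -0.00142543,  0.00160719,  0.00027759,
       -0.00026003]), 'joint_efforts': array([-3.62129802e-03, -3.93690062e+01, -3.70174956e+01, -5.18339730e-04,
        7.14440772e-03, -1.00087848e-05]), 'tool_pos': array([ 0.23267283, -0.57937774,  0.20906354]), 'tool_rot': array([-6.60786140e-04,  8.28421595e-01, -5.60104113e-01, -7.78907127e-04]), 'contact_force': array([-0.72288911,  0.29803541, -0.68003433]), 'ft_torque': array([ 0.04276912, -0.03705949,  0.04133144]), 'gripper_width': 1.0024604658532854}
<Robot object at 0x7f7aa1603a10> 0.0187
side [[466.26382014567184, 0.0, 281.2075682006778], [0.0, 466.26382014567184, 212.45957393207382], [0.0, 0.0, 1.0]] [[0.9092, -0.2265, 0.3494, 0.0149], [-0.4164, -0.4869, 0.7679, -1.2208], [-0.0038, -0.8436, -0.5369, 0.8457], [0.0, 0.0, 0.0, 1.0]]
top [[411.96306925726145, 0.0, 281.3546347729142], [0.0, 411.96306925726145, 215.72659851195874], [0.0, 0.0, 1.0]] [[-0.0144, -0.9976, 0.0684, 0.4421], [-0.9995, 0.0162, 0.0254, -0.1115], [-0.0264, -0.068, -0.9973, 1.1023], [0.0, 0.0, 0.0, 1.0]]
wrist [[338.2014187011934, 0.0, 283.11151226411187], [0.0, 338.2014187011934, 207.77834143371413], [0.0, 0.0, 1.0]] [[1.0, -0.0009, -0.0006, 0.0005], [0.001, 0.9648, 0.263, -0.0679], [0.0004, -0.263, 0.9648, -0.1636], [0.0, 0.0, 0.0, 1.0]]
```

View pics/top0.png

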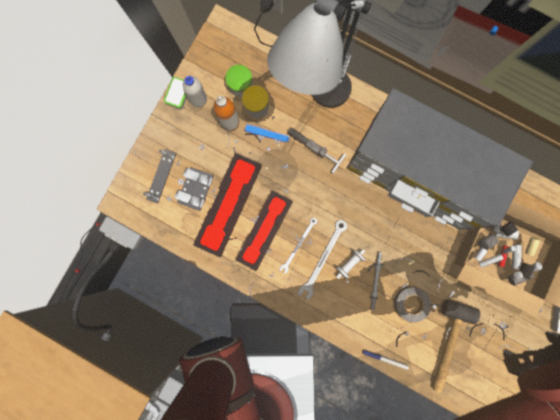

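View pics/side0.png

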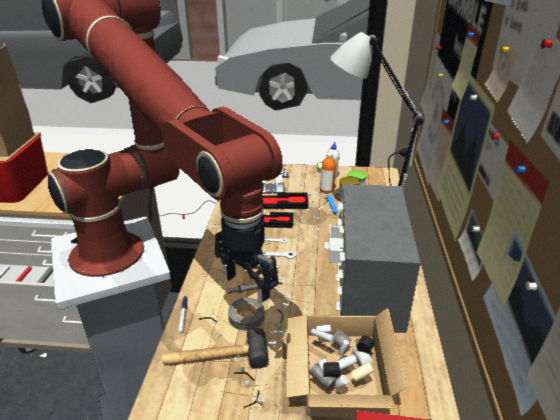

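View pics/wrist0.png

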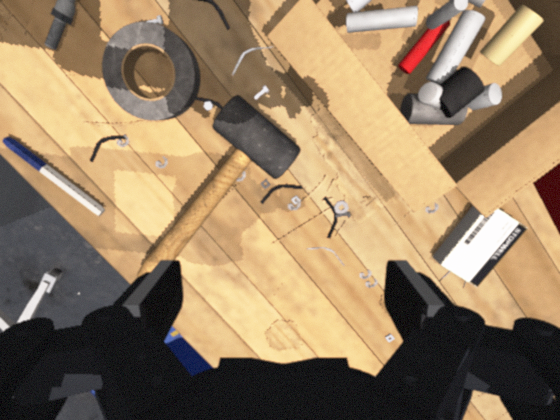

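```bash
cat > h.py <<'E'
from plant import state, grab_frame, ticket, manip
import cv2, numpy as np
from scipy.spatial.transform import Rotation as R
def Rq(q): return R.from_quat([q[1],q[2],q[3],q[0]])
def cam(n):
    s=state(); f=grab_frame(n)
    if n=="wrist":
        T=np.eye(4);T[:3,:3]=Rq(s["tool_rot"]).as_matrix();T[:3,3]=s["tool_pos"]; f["T"]=T@f["hand_eye"]
    else: f["T"]=f["world_from_camera"]
    return f
def cloud(f):
    z=f["z_map"].astype(float);v,u=np.mgrid[:z.shape[0],:z.shape[1]]
    K=f["K"];P=np.stack([(u-K[0,2])/K[0,0]*z,(v-K[1,2])/K[1,1]*z,z],-1)
    W=P@f["T"][:3,:3].T+f["T"][:3,3]; W[z<=0]=np.nan
    return W
def pix2plane(f,u,v,zp):
    K=f["K"];d=f["T"][:3,:3]@np.array([(u-K[0,2])/K[0,0],(v-K[1,2])/K[1,1],1.]);o=f["T"][:3,3]
    return o+d*(zp-o[2])/d[2]
def proj(f,p):
    c=np.linalg.inv(f["T"])@np.append(p,1);c=f["K"]@c[:3];return c[:2]/c[2]
E
python3 - <<'E'
from h import *
f=cam("top");np.savez("top0.npz",**f)
im=f["frame"][130:330,130:450,::-1]
cv2.imwrite("pics/topc.png",cv2.resize(im,(800,500),interpolation=cv2.INTER_CUBIC))
W=cloud(f)
for u,v in [(300,200),(200,230),(350,300),(262,230),(225,210),(195,188),(160,175),(353,262),(376,280),(412,303),(227,113)]:print(u,v,W[v,u].round(4))
E
```

```text
300 200 [ 5.592e-01 -1.341e-01  1.000e-04]
200 230 [0.4819 0.1311 0.0221]
350 300 [ 0.2923 -0.2611  0.0004]
262 230 [ 0.4798 -0.0318  0.0115]
225 210 [0.5346 0.0663 0.0124]
195 188 [0.5958 0.1479 0.0071]
160 175 [0.6327 0.2427 0.0085]
353 262 [ 0.3931 -0.2671  0.0312]
376 280 [ 0.3447 -0.3284  0.0121]
412 303 [ 2.827e-01 -4.228e-01  3.000e-04]
227 113 [0.7637 0.043  0.1176]
```

View pics/topc.png

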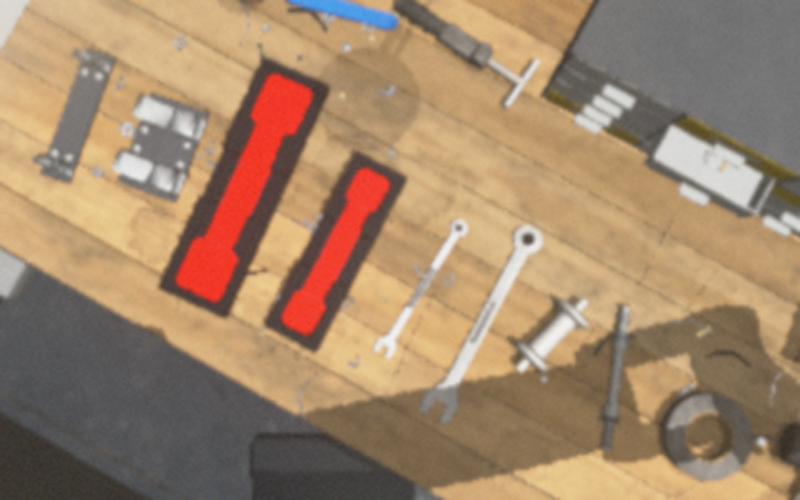

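```bash
python3 - <<'E'
from h import *
f=dict(np.load("top0.npz"));W=cloud(f)
z=np.nan_to_num(W[...,2],nan=0)
m=((z>0.0028)&(z<0.07)&(W[...,0]<0.72)).astype(np.uint8); m[:130]=0;m[330:]=0;m[:,:130]=0;m[:,430:]=0
n,l,st,c=cv2.connectedComponentsWithStats(m,connectivity=8)
for i in range(1,n):
    if st[i,4]<60: continue
    P=W[l==i]; r=cv2.minAreaRect((P[:,:2]*1000).astype(np.float32))
    C=P[:,:2].mean(0);U,S,V=np.linalg.svd(P[:,:2]-C,full_matrices=False);d=V[0]*np.sign(V[0][0])
    print(i,c[i].round(1),st[i,4],"rect c",np.round(r[0],1),np.round(r[1],1),round(r[2],1),"pca ang",round(np.degrees(np.arctan2(d[1],d[0])),2),"mean",(C*1000).round(1),"zmax",P[:,2].max().round(4),"zmed",np.median(P[:,2]).round(4))
E
```

```text
2 [320.9 151.3] 352 rect c [ 695.2 -197.8] [128.7  59.2] 45.2 pca ang 55.95 mean [ 686.4 -191.4] zmax 0.0368 zmed 0.0188
60 [227.6 204.4] 3084 rect c [556.   58.7] [ 93.9 293. ] 67.8 pca ang -24.55 mean [549.6  58.8] zmax 0.0277 zmed 0.0117
72 [160.5 175.4] 705 rect c [631.1 241.7] [ 40.9 147.9] 70.5 pca ang -20.08 mean [631.3 240.6] zmax 0.0429 zmed 0.0079
198 [368.3 177.6] 286 rect c [ 608.7 -311.9] [130.7  17.2] 55.8 pca ang 60.01 mean [ 611.1 -311.9] zmax 0.0699 zmed 0.0324
215 [194.2 187.9] 1033 rect c [596.  148.4] [ 73.2 105.4] 69.1 pca ang -20.8 mean [594.5 147.4] zmax 0.0476 zmed 0.0101
400 [263.9 230.3] 1930 rect c [479.1 -37.3] [ 79.7 221.5] 62.2 pca ang -28.38 mean [479.  -37.1] zmax 0.0288 zmed 0.0118
656 [299.3 242.8] 194 rect c [ 443.  -124.2] [ 28.2 165. ] 57.5 pca ang -31.79 mean [ 444.5 -130.3] zmax 0.0102 zmed 0.0048
658 [322.3 259.6] 534 rect c [ 403.7 -190.4] [ 38.7 227.5] 61.5 pca ang -29.3 mean [ 399.5 -190.3] zmax 0.0123 zmed 0.006
950 [350.6 263.1] 342 rect c [ 388.5 -258.9] [ 46.1 107.5] 38.8 pca ang -46.07 mean [ 390.3 -261.1] zmax 0.0447 zmed 0.0294
965 [376.  279.7] 276 rect c [ 346.7 -329.3] [ 28.6 155.9] 77.8 pca ang -9.32 mean [ 345.5 -328.4] zmax 0.0217 zmed 0.0124
1225 [412.  303.4] 818 rect c [ 283.5 -418.8] [88.2 87.5] 61.3 pca ang 42.86 mean [ 285.  -416.3] zmax 0.0299 zmed 0.0243
```

```bash
cat >> h.py <<'E'
def down(h):
    h=np.radians(h);x=np.array([np.cos(h),np.sin(h),0]);z=np.array([0,0,-1.]);return np.stack([x,np.cross(z,x),z],1)
def heading(M): return np.degrees(np.arctan2(M[1,0],M[0,0]))
def plan(p,h,g,step=0.035,deg=4.5,nmin=1):
    s=state();M=Rq(s["tool_rot"]).as_matrix();d=np.array(p)-s["tool_pos"]
    rv=R.from_matrix(M.T@down(h)).as_rotvec()
    n=max(nmin,int(np.ceil(np.linalg.norm(d)/step)),int(np.ceil(np.degrees(np.linalg.norm(rv))/deg)))
    print("h",heading(M).round(2),"d",d.round(4),"n",n)
    out=[]
    for i in range(n):
        Mi=M@R.from_rotvec(rv*i/n).as_matrix()
        out.append([round(float(x),2)+0 for x in np.r_[np.degrees(rv)/n/5,Mi.T@d/n/0.04]]+[g])
    for i in range(0,n,8): print([out[i:i+8]])
E
python3 - <<'E'
from h import *
plan([0.37,-0.27,0.22],-134,1)
E
```

```text
h -68.13 d [0.1373 0.3096 0.0105] n 15
[[[0.0, 0.0, 0.88, -0.39, -0.4, -0.02, 1], [0.0, 0.0, 0.88, -0.42, -0.37, -0.02, 1], [0.0, 0.0, 0.88, -0.45, -0.34, -0.02, 1], [0.0, 0.0, 0.88, -0.48, -0.3, -0.02, 1], [0.0, 0.0, 0.88, -0.5, -0.27, -0.02, 1], [0.0, 0.0, 0.88, -0.52, -0.23, -0.02, 1], [0.0, 0.0, 0.88, -0.53, -0.19, -0.02, 1], [0.0, 0.0, 0.88, -0.55, -0.15, -0.02, 1]]]
[[[0.0, 0.0, 0.88, -0.55, -0.1, -0.02, 1], [0.0, 0.0, 0.88, -0.56, -0.06, -0.02, 1], [0.0, 0.0, 0.88, -0.56, -0.02, -0.02, 1], [0.0, 0.0, 0.88, -0.56, 0.02, -0.02, 1], [0.0, 0.0, 0.88, -0.56, 0.07, -0.02, 1], [0.0, 0.0, 0.88, -0.55, 0.11, -0.02, 1], [0.0, 0.0, 0.88, -0.54, 0.15, -0.02, 1]]]
```

{"name": "carry_out", "arguments": {"moves": [[[0, 0, 0.88, -0.39, -0.4, -0.02, 1], [0, 0, 0.88, -0.42, -0.37, -0.02, 1], [0, 0, 0.88, -0.45, -0.34, -0.02, 1], [0, 0, 0.88, -0.48, -0.3, -0.02, 1], [0, 0, 0.88, -0.5, -0.27, -0.02, 1], [0, 0, 0.88, -0.52, -0.23, -0.02, 1], [0, 0, 0.88, -0.53, -0.19, -0.02, 1], [0, 0, 0.88, -0.55, -0.15, -0.02, 1]]]}}

```text
time: 0.87
tool_pos: [0.3064, -0.4137, 0.2165]
tool_rot: [0.0, -0.619, 0.786, 0.0]
contact_force: [1.1, -0.5, 0.1]
gripper_width: 0.998
```

{"name": "carry_out", "arguments": {"moves": [[[0, 0, 0.88, -0.55, -0.1, -0.02, 1], [0, 0, 0.88, -0.56, -0.06, -0.02, 1], [0, 0, 0.88, -0.56, -0.02, -0.02, 1], [0, 0, 0.88, -0.56, 0.02, -0.02, 1], [0, 0, 0.88, -0.56, 0.07, -0.02, 1], [0, 0, 0.88, -0.55, 0.11, -0.02, 1], [0, 0, 0.88, -0.54, 0.15, -0.02, 1], [0, 0, 0, 0, 0, 0, 1]]]}}

```text
time: 1.53
tool_pos: [0.3712, -0.2686, 0.2224]
tool_rot: [0.001, -0.39, 0.921, 0.0]
contact_force: [-0.7, 0.2, 0.2]
gripper_width: 1.002
```

```bash
cat > wl.py <<'E'
import sys
from h import *
def comps(f,lo=0.003,hi=0.07,amin=300,name="w"):
    W=cloud(f);z=np.nan_to_num(W[...,2],nan=0)
    m=((z>lo)&(z<hi)).astype(np.uint8);m=cv2.morphologyEx(m,cv2.MORPH_OPEN,np.ones((3,3),np.uint8));n,l,st,c=cv2.connectedComponentsWithStats(m)
    for i in range(1,n):
        if st[i,4]<amin: continue
        P=W[l==i];r=cv2.minAreaRect((P[:,:2]*1000).astype(np.float32))
        C=P[:,:2].mean(0);V=np.linalg.svd(P[:,:2]-C,full_matrices=False)[2];d=V[0]*np.sign(V[0][0])
        print(c[i].round(0),st[i,4],"rect",np.round(r[0],1),np.round(r[1],1),round(r[2],1),"pca",round(np.degrees(np.arctan2(d[1],d[0])),2),"mean",(C*1000).round(1),"z",np.percentile(P[:,2],[50,99]).round(4))
if __name__=="__main__":
    s=state();print(s["time"],s["tool_pos"].round(4),heading(Rq(s["tool_rot"]).as_matrix()).round(2))
    f=cam("wrist");np.savez(sys.argv[1]+".npz",**f)
    cv2.imwrite(f"pics/{sys.argv[1]}.png",f["frame"][:,:,::-1]);comps(f)
    W=cloud(f);z=W[...,2];print("bench z",np.nanmedian(z[(z>-.01)&(z<.01)]))
E
python3 wl.py w1
```

```text
1.5333 [ 0.3712 -0.2686  0.2224] -134.04
[12.  8.] 425 rect [ 679.2 -193.8] [41.7 10. ] 77.1 pca 71.81 mean [ 678.2 -194.5] z [0.0162 0.0313]
[535.  87.] 3336 rect [ 239.5 -502.9] [ 56.8 126.6] 60.5 pca -3.23 mean [ 266.4 -512.4] z [0.0328 0.0432]
[443. 138.] 5025 rect [ 284.7 -418.6] [89.1 88.5] 53.9 pca 37.01 mean [ 286.9 -418.5] z [0.0243 0.0263]
[338. 155.] 1446 rect [ 344.5 -328.3] [ 19.6 149.6] 80.5 pca -9.51 mean [ 347.5 -328.3] z [0.0128 0.018 ]
[214. 193.] 2921 rect [ 403.4 -193. ] [ 37.1 228.7] 59.5 pca -29.35 mean [ 411.3 -196.2] z [0.0062 0.008 ]
[267. 170.] 1854 rect [ 390.5 -261.3] [ 41.3 100.2] 45.1 pca -45.5 mean [ 391.9 -262.9] z [0.0299 0.0418]
[151. 199.] 957 rect [ 456.5 -129.8] [ 25.7 138.8] 55.1 pca -32.85 mean [ 459.9 -138.7] z [0.0049 0.0077]
[ 72. 230.] 9119 rect [488.2 -40.5] [ 76.4 198.4] 56.5 pca -30.15 mean [497.4 -47.8] z [0.0115 0.0236]
[ 20. 287.] 3303 rect [510.6  72.1] [ 69.6 151. ] 65.0 pca -39.61 mean [498.7  58.9] z [0.0109 0.0235]
[470. 263.] 785 rect [ 140.2 -356.4] [99.8 10.8] 70.3 pca 69.62 mean [ 140.8 -357. ] z [0.0101 0.0127]
bench z -0.00015444972195055584
```

View pics/w1.png

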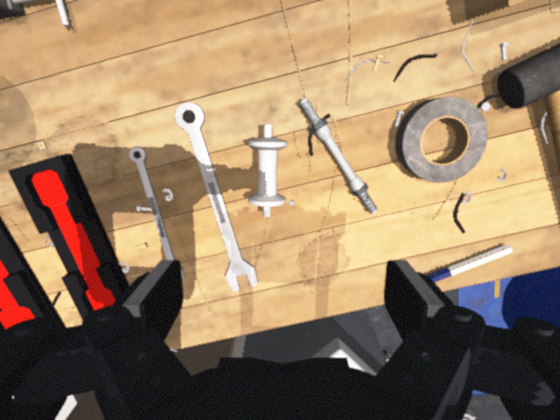

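```bash
python3 - <<'E'
from h import *
plan([0.3905,-0.2613,0.004],-135.2,0)
E
```

```text
h -133.92 d [ 0.0198  0.0087 -0.2183] n 7
[[[0.0, 0.0, 0.04, -0.07, -0.03, 0.78, 0], [0.0, 0.0, 0.04, -0.07, -0.03, 0.78, 0], [0.0, 0.0, 0.04, -0.07, -0.03, 0.78, 0], [0.0, 0.0, 0.04, -0.07, -0.03, 0.78, 0], [0.0, 0.0, 0.04, -0.07, -0.03, 0.78, 0], [0.0, 0.0, 0.04, -0.07, -0.03, 0.78, 0], [0.0, 0.0, 0.04, -0.07, -0.03, 0.78, 0]]]
```

{"name": "carry_out", "arguments": {"moves": [[[0, 0, 0.06, -0.14, -0.06, 0.8, 0], [0, 0, 0.06, -0.14, -0.06, 0.8, 0], [0, 0, 0.06, -0.14, -0.06, 0.8, 0], [0, 0, 0.06, -0.1, -0.03, 0.8, 0], [0, 0, 0, 0, 0, 0.6, 0], [0, 0, 0, 0, 0, 0, 0]]]}}

```text
time: 2.08
tool_pos: [0.3869, -0.2597, 0.0641]
tool_rot: [-0.003, -0.38, 0.925, 0.005]
contact_force: [-1.1, 1.3, -0.9]
gripper_width: 0.5
```

```bash
python3 - <<'E'
from h import *
print(state()["gripper_width"]);plan([0.3905,-0.2613,0.004],-135.2,0)
E
python3 wl.py w2
```

```text
0.5000421820821475
h -135.3 d [ 0.0036 -0.0016 -0.0601] n 2
[[[0.07, -0.01, -0.01, -0.02, -0.05, 0.75, 0], [0.07, -0.01, -0.01, -0.02, -0.05, 0.75, 0]]]
2.0833 [ 0.3869 -0.2597  0.0641] -135.3
[533. 161.] 6194 rect [ 304.2 -397.5] [32.3 84.4] 47.0 pca -38.54 mean [ 307.4 -394.5] z [0.024 0.026]
[399. 184.] 4064 rect [ 344.2 -328. ] [ 21.2 150.2] 79.4 pca -9.5 mean [ 350.  -328.3] z [0.0128 0.0176]
[166. 172.] 4406 rect [ 451.6 -223. ] [ 31.4 115.4] 65.9 pca -29.42 mean [ 463.3 -225.7] z [0.0062 0.0078]
[282. 218.] 5558 rect [ 390.4 -261.1] [ 41.3 100.2] 44.1 pca -45.56 mean [ 392.3 -262.9] z [0.03   0.0416]
[ 83. 234.] 1842 rect [ 473.1 -144.5] [19.7 94.6] 53.4 pca -32.91 mean [ 477.1 -150.6] z [0.0049 0.0066]
[ 15. 330.] 2402 rect [467.1 -57.8] [30.8 87.1] 34.5 pca -50.3 mean [468.6 -55. ] z [0.01   0.0116]
[235. 343.] 601 rect [ 343.8 -158.7] [21.3 40.5] 72.4 pca -27.05 mean [ 342.4 -160.4] z [0.0059 0.0074]
bench z -0.00011575640905638063
```

View pics/w2.png

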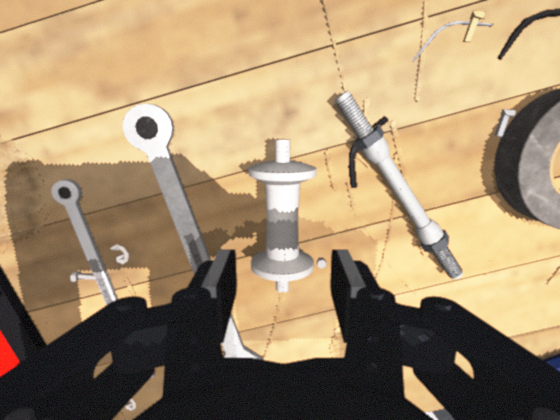

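{"name": "carry_out", "arguments": {"moves": [[[0.07, 0, 0, -0.02, -0.05, 0.75, 0], [0.07, 0, 0, -0.02, -0.05, 0.75, 0], [0, 0, 0, 0, 0, 0, 0]]]}}

```text
time: 2.38
tool_pos: [0.3926, -0.2629, 0.0073]
tool_rot: [0.001, -0.38, 0.925, -0.003]
contact_force: [-0.6, 0.6, -1.4]
gripper_width: 0.495
```

```bash
python3 - <<'E'
from h import *
plan([0.3905,-0.2612,0.004],-135.2,0)
E
```

```text
h -135.34 d [-0.0021  0.0017 -0.0033] n 1
[[[-0.06, -0.01, -0.03, 0.01, 0.07, 0.08, 0]]]
```

{"name": "carry_out", "arguments": {"moves": [[[0, 0, 0, 0.0, 0.03, 0.04, 0], [0, 0, 0, 0, 0, 0, -1], [0, 0, 0, 0, 0, 0, -1], [0, 0, 0, 0, 0, 0, -1], [0, 0, 0, 0, 0, 0, -1], [0, 0, 0, 0, 0, 0, -1]]]}}

```text
time: 2.88
tool_pos: [0.3946, -0.2639, 0.0098]
tool_rot: [0.003, -0.38, 0.925, -0.007]
contact_force: [-0.3, 0.5, 0.4]
gripper_width: -0.005
```

```bash
python3 wl.py w3; python3 -c "
from h import *
plan([0.3905,-0.2612,0.15],-135.2,-1)"
```

```text
2.8833 [ 0.3946 -0.2639  0.0098] -135.32
[539.  16.] 407 rect [ 389.5 -422.4] [ 8.  16.2] 38.9 pca -59.15 mean [ 391.2 -422.8] z [0.0048 0.0081]
[436. 221.] 6740 rect [ 344.1 -327.5] [ 21.7 150.4] 79.4 pca -9.52 mean [ 351.1 -328.3] z [0.0128 0.0174]
[133. 197.] 6622 rect [ 458.2 -226.5] [ 32.  100.2] 66.8 pca -29.38 mean [ 468.1 -228.5] z [0.0061 0.0077]
[286. 242.] 7001 rect [ 396.8 -257. ] [40.5 99.4] 31.2 pca -47.79 mean [ 406.2 -276. ] z [0.0376 0.069 ]
[ 32. 284.] 2780 rect [ 478.3 -144.9] [25.5 85.7] 53.7 pca -36.62 mean [ 477.7 -150.3] z [0.0049 0.0078]
bench z -0.00012978491396223313
h -135.32 d [-0.004   0.0026  0.1405] n 5
[[[-0.03, 0.0, 0.0, 0.01, 0.01, -0.7, -1], [-0.03, 0.0, 0.0, 0.01, 0.02, -0.7, -1], [-0.03, 0.0, 0.0, 0.01, 0.02, -0.7, -1], [-0.03, 0.0, 0.0, 0.01, 0.02, -0.7, -1], [-0.03, 0.0, 0.0, 0.01, 0.02, -0.7, -1]]]
```

View pics/w3.png

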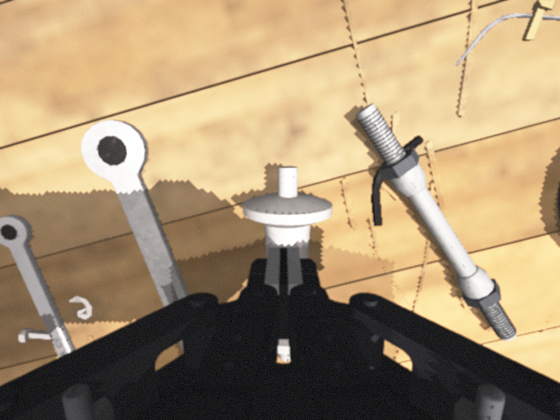

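```bash
python3 - <<'E'
from h import *
f=dict(np.load("w3.npz"));W=cloud(f)
for v in range(170,380,10): print(v,[tuple((W[v,u]*1000).round(0)) for u in (268,284,300)])
f=cam("side");c=proj(f,[0.39,-0.26,0.03]);print(c)
u,v=c.astype(int);im=f["frame"][v-75:v+75,u-100:u+100,::-1];cv2.imwrite("pics/s1.png",cv2.resize(im,(800,600),interpolation=cv2.INTER_CUBIC))
E
```

```text
170 [(np.float64(429.0), np.float64(-286.0), np.float64(-1.0)), (np.float64(426.0), np.float64(-295.0), np.float64(24.0)), (np.float64(418.0), np.float64(-298.0), np.float64(1.0))]
180 [(np.float64(426.0), np.float64(-283.0), np.float64(-1.0)), (np.float64(423.0), np.float64(-292.0), np.float64(25.0)), (np.float64(414.0), np.float64(-294.0), np.float64(-0.0))]
190 [(np.float64(422.0), np.float64(-279.0), np.float64(-0.0)), (np.float64(419.0), np.float64(-288.0), np.float64(24.0)), (np.float64(410.0), np.float64(-291.0), np.float64(0.0))]
200 [(np.float64(422.0), np.float64(-281.0), np.float64(28.0)), (np.float64(417.0), np.float64(-286.0), np.float64(29.0)), (np.float64(412.0), np.float64(-291.0), np.float64(29.0))]
210 [(np.float64(420.0), np.float64(-279.0), np.float64(37.0)), (np.float64(415.0), np.float64(-284.0), np.float64(37.0)), (np.float64(411.0), np.float64(-289.0), np.float64(37.0))]
220 [(np.float64(417.0), np.float64(-276.0), np.float64(38.0)), (np.float64(413.0), np.float64(-282.0), np.float64(41.0)), (np.float64(nan), np.float64(nan), np.float64(nan))]
230 [(np.float64
[... 2049 characters left out ...]
, (np.float64(372.0), np.float64(-241.0), np.float64(39.0)), (np.float64(400.0), np.float64(-274.0), np.float64(100.0))]
350 [(np.float64(403.0), np.float64(-265.0), np.float64(98.0)), (np.float64(370.0), np.float64(-238.0), np.float64(41.0)), (np.float64(399.0), np.float64(-273.0), np.float64(101.0))]
360 [(np.float64(404.0), np.float64(-267.0), np.float64(104.0)), (np.float64(357.0), np.float64(-225.0), np.float64(25.0)), (np.float64(399.0), np.float64(-273.0), np.float64(104.0))]
370 [(np.float64(405.0), np.float64(-268.0), np.float64(109.0)), (np.float64(402.0), np.float64(-270.0), np.float64(108.0)), (np.float64(399.0), np.float64(-273.0), np.float64(108.0))]
[261.27910541 260.78678227]
```

View pics/s1.png

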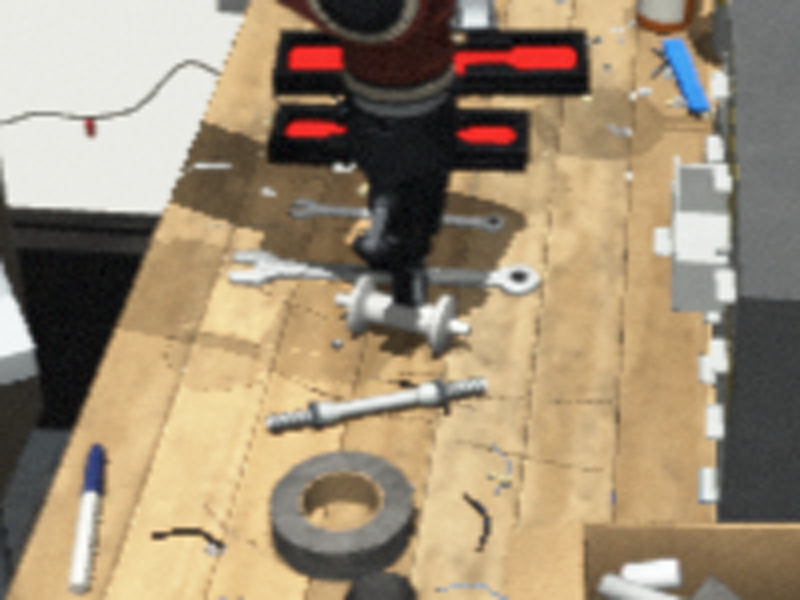

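```bash
python3 - <<'E'
from h import *
f=dict(np.load("w3.npz"));im=f["frame"][150:400,180:400,::-1];cv2.imwrite("pics/w3z.png",cv2.resize(im,(660,600)[:2] if 0 else (528,600),interpolation=cv2.INTER_CUBIC))
for p in [[0,0,0],[0,-.011,0],[0,.011,0],[0,-.011,-.0187],[0,.011,-.0187],[0,.011,-.03]]:
    T=f["T"]@np.linalg.inv(f["hand_eye"]);w=T@np.r_[p,1];print(p,w[:3].round(3),proj(f,w[:3]).round(0))
E
```

```text
[0, 0, 0] [ 0.395 -0.264  0.01 ] [285. 250.]
[0, -0.011, 0] [ 0.402 -0.272  0.01 ] [285. 230.]
[0, 0.011, 0] [ 0.387 -0.256  0.01 ] [285. 270.]
[0, -0.011, -0.0187] [ 0.402 -0.272  0.029] [285. 244.]
[0, 0.011, -0.0187] [ 0.387 -0.256  0.028] [285. 287.]
[0, 0.011, -0.03] [ 0.387 -0.256  0.04 ] [285. 300.]
```

View pics/w3z.png

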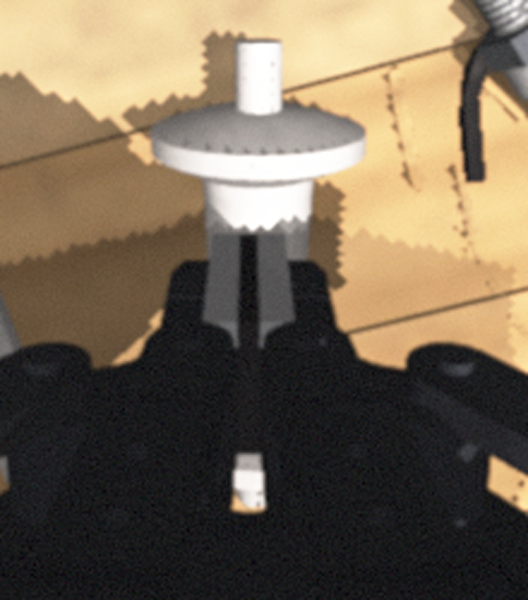

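{"name": "carry_out", "arguments": {"moves": [[[0, 0, 0, 0, 0, -0.5, -1], [0, 0, 0, 0, 0, -0.5, -1], [0, 0, 0, 0, 0, 0, -1]]]}}

```text
time: 3.23
tool_pos: [0.3959, -0.265, 0.0527]
tool_rot: [0.004, -0.38, 0.925, -0.009]
contact_force: [1.0, -0.9, 0.3]
gripper_width: 0.001
```

```bash
python3 wl.py w4; python3 - <<'E'
from h import *
f=cam("side");c=proj(f,[0.39,-0.26,0.03]);u,v=c.astype(int);im=f["frame"][v-75:v+75,u-100:u+100,::-1];cv2.imwrite("pics/s2.png",cv2.resize(im,(800,600),interpolation=cv2.INTER_CUBIC))
print(state())
E
```

```text
3.2333 [ 0.3959 -0.265   0.0527] -135.31
[407. 206.] 4346 rect [ 344.1 -328. ] [ 19.7 150.3] 80.7 pca -9.52 mean [ 349.7 -328.3] z [0.0128 0.0174]
[538. 182.] 4903 rect [ 306.4 -394.6] [25.6 79.1] 47.0 pca -40.79 mean [ 309.9 -391.9] z [0.0223 0.0259]
[167. 196.] 4779 rect [ 453.3 -215.2] [ 31.6 120. ] 56.1 pca -29.04 mean [ 461.5 -224.7] z [0.0061 0.0077]
[287. 206.] 3209 rect [ 408.1 -275.6] [40.4 56.2] 29.9 pca -43.36 mean [ 407.7 -278.7] z [0.0298 0.0415]
[ 81. 262.] 2146 rect [ 472.9 -140.8] [25. 99.] 53.9 pca -34.34 mean [ 474.4 -147.9] z [0.0049 0.0076]
[ 12. 353.] 1435 rect [468.8 -62.7] [21.8 58.5] 37.9 pca -44.18 mean [467.8 -59.5] z [0.0097 0.0115]
bench z -0.00012003599791392261
{'time': 3.3333, 'joint_pos': array([-7.45928166e-01, -1.66329763e-01,  2.10504572e+00, -5.81853112e-04,
        1.18867940e+00,  1.61607643e+00]), 'joint_vel': array([-0.00040331,  0.0217107 ,  0.03044588, -0.00044402,  0.00194133,
        0.000526  ]), 'joint_efforts': array([ 3.78726254e-03, -2.68752605e+01, -3.41952109e+01, -5.85563248e-04,
       -6.58223103e-02, -9.34931995e-05]), 'tool_pos': array([ 0.39421697, -0.26345822,  0.04938426]), 'tool_rot': array([ 0.00274641, -0.38008688,  0.92492351, -0.00655137]), 'contact_force': array([ 0.20965344, -0.01376154, -0.25673919]), 'ft_torque': array([ 0.02763461, -0.03891199,  0.00607192]), 'gripper_width': -0.004248043126775969}
```

View pics/w4.png

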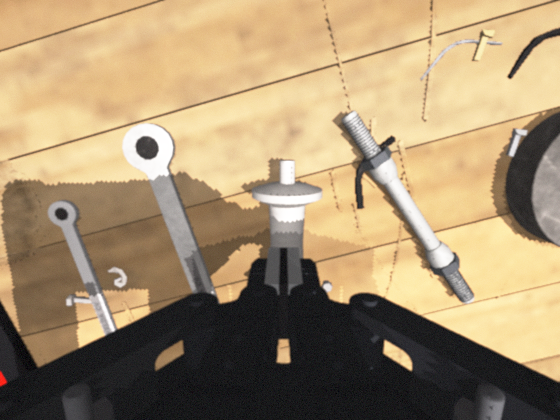

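View pics/s2.png

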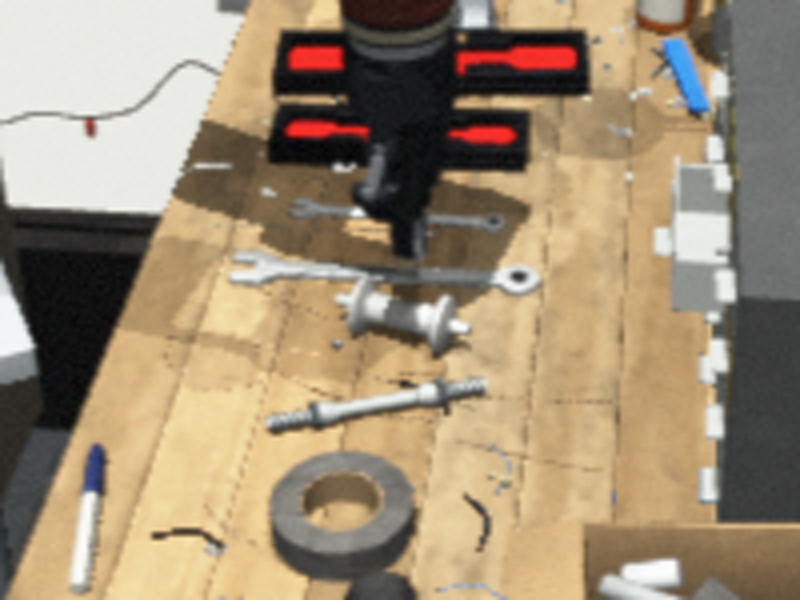

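```bash
python3 - <<'E'
from h import *
s=state();f=cam("side");np.savez("s3.npz",**f);p=s["tool_pos"];print(p,s["gripper_width"])
im=f["frame"][:,:,::-1].copy()
c0=proj(f,[0.39,-0.26,0.03]).astype(int);u,v=c0
big=cv2.resize(im[v-75:v+75,u-100:u+100],(800,600),interpolation=cv2.INTER_CUBIC)
for dz,col in((0,(0,255,0)),(0.0187,(255,0,255)),(0.03,(255,255,0))):
    q=(proj(f,p+[0,0,dz])-[u-100,v-75])*4;print(q);cv2.circle(big,tuple(int(a) for a in q),4,col,-1)
cv2.imwrite("pics/s3.png",big)
W=cloud(f)
# hub-finger points near TCP
m=(np.linalg.norm(W[...,:2]-p[:2],axis=-1)<0.03)&(W[...,2]>0.045)&(W[...,2]<0.2)
vv,uu=np.nonzero(m);print("lowest finger z",np.sort(W[m][:,2])[:10].round(3),W[m][np.argsort(W[m][:,2])[:5]].round(3))
E
```

```text
[ 0.39421697 -0.26345822  0.04938426] -0.004248043126775969
[407.89138695 282.37894562]
[407.21856607 260.83353925]
[406.80687506 247.65016389]
lowest finger z [0.067 0.074 0.074 0.075 0.075 0.076 0.076 0.076 0.077 0.078] [[ 0.39  -0.259  0.067]
 [ 0.401 -0.269  0.074]
 [ 0.397 -0.273  0.074]
 [ 0.389 -0.27   0.075]
 [ 0.394 -0.272  0.075]]
```

View pics/s3.png

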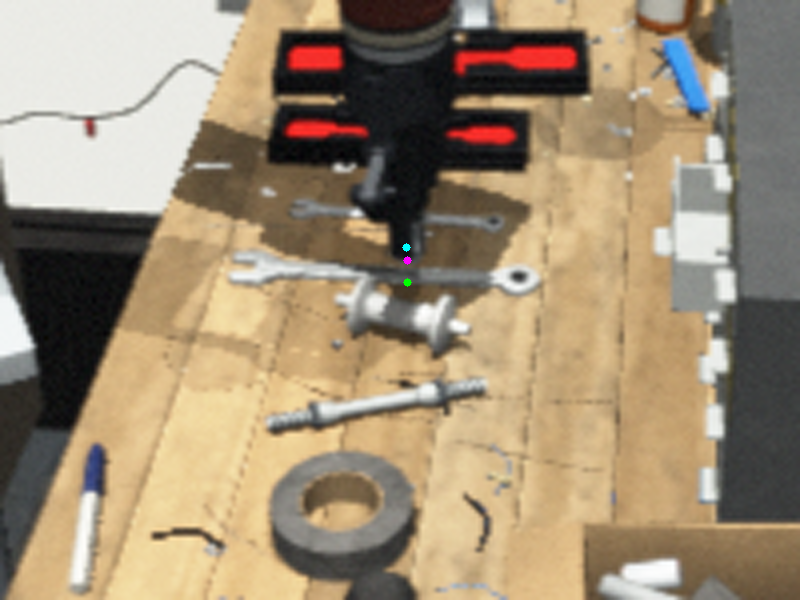

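{"name": "carry_out", "arguments": {"moves": [[[-0.03, 0, 0, 0, 0, -0.5, 0], [0, 0, 0, 0, 0, 0, 0], [0, 0, 0, 0, 0, 0, 0], [0, 0, 0, 0, 0, 0, 0]]]}}

```text
time: 3.72
tool_pos: [0.393, -0.2624, 0.0674]
tool_rot: [0.001, -0.38, 0.925, -0.004]
contact_force: [-0.1, 0.2, -1.2]
gripper_width: 0.497
```

```bash
python3 wl.py w5; python3 -c "
from h import *
plan([0.3905,-0.2612,0.02],-135.2,0)"
```

```text
3.7167 [ 0.393  -0.2624  0.0674] -135.33
[531. 170.] 6151 rect [ 299.3 -399.8] [42.6 84.4] 56.5 pca -39.12 mean [ 307.3 -395.3] z [0.024 0.026]
[400. 194.] 3881 rect [ 344.2 -328.1] [ 19.7 150. ] 80.5 pca -9.48 mean [ 349.6 -328.3] z [0.0128 0.0176]
[171. 179.] 3979 rect [ 454.9 -224.9] [ 31.7 107.7] 66.3 pca -29.38 mean [ 465.4 -226.8] z [0.0061 0.0078]
[286. 227.] 5299 rect [ 390.3 -261.1] [ 41.2 100.5] 44.4 pca -45.51 mean [ 392.2 -262.8] z [0.03   0.0415]
[ 89. 240.] 1675 rect [ 476.1 -147. ] [18.8 86.6] 53.7 pca -33.52 mean [ 479.4 -151.9] z [0.0049 0.0065]
[ 15. 327.] 2668 rect [475.8 -62.5] [32.1 91.3] 35.5 pca -50.26 mean [476.9 -59.2] z [0.0101 0.0169]
[234. 341.] 570 rect [ 353.3 -163.5] [14.5 36.9] 60.7 pca -38.06 mean [ 350.7 -163.9] z [0.0059 0.0075]
bench z -0.00011858903644818009
h -135.32 d [-0.0024  0.001  -0.0473] n 2
[[[-0.04, 0.0, -0.01, 0.01, 0.03, 0.59, 0], [-0.04, 0.0, -0.01, 0.01, 0.03, 0.59, 0]]]
```

View pics/w5.png

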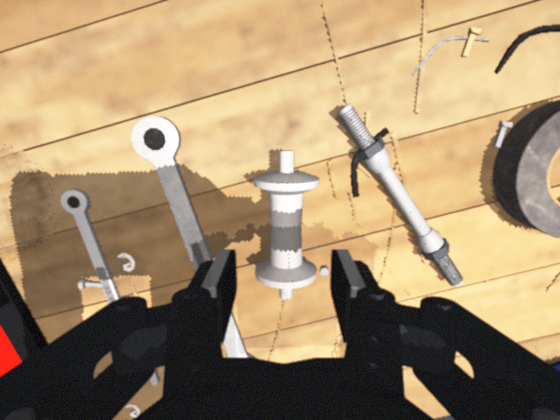

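{"name": "carry_out", "arguments": {"moves": [[[-0.04, 0, 0, 0.01, 0.03, 0.7, 0], [-0.04, 0, 0, 0.01, 0.03, 0.7, 0], [0, 0, 0, 0, 0, 0.3, 0], [0, 0, 0, 0, 0, 0.2, 0], [0, 0, 0, 0, 0, 0, 0]]]}}

```text
time: 4.18
tool_pos: [0.3898, -0.2604, -0.0101]
tool_rot: [-0.001, -0.38, 0.925, 0.001]
contact_force: [-0.4, -0.2, -0.0]
gripper_width: 0.5
```

```bash
python3 -c "
from h import *
plan([0.3905,-0.2612,-0.019],-135.2,0);print(state()['tool_pos'])"
```

```text
h -135.33 d [ 0.0007 -0.0008 -0.0089] n 1
[[[0.03, 0.0, -0.03, 0.0, -0.03, 0.22, 0]]]
[ 0.38979282 -0.26042014 -0.01012956]
```

{"name": "carry_out", "arguments": {"moves": [[[0.02, 0, 0, 0, -0.02, 0.22, 0], [0, 0, 0, 0, 0, 0, 0], [0, 0, 0, 0, 0, 0, -1], [0, 0, 0, 0, 0, 0, -1], [0, 0, 0, 0, 0, 0, -1], [0, 0, 0, 0, 0, 0, -1]]]}}

```text
time: 4.68
tool_pos: [0.3928, -0.2632, -0.0152]
tool_rot: [0.001, -0.38, 0.925, -0.003]
contact_force: [0.5, -0.8, 2.4]
gripper_width: 0.221
```

```bash
python3 wl.py w6; python3 -c "
from h import *
print(state()['contact_force'],state()['gripper_width']);plan([0.3905,-0.2612,0.13],-135.2,-1)"
```

```text
4.6833 [ 0.3928 -0.2632 -0.0152] -135.32
[457. 230.] 9057 rect [ 344.  -327.7] [ 20.3 150.4] 80.5 pca -9.47 mean [ 353.  -328.5] z [0.0128 0.0175]
[240. 274.] 34684 rect [ 422.9 -261.6] [125.7 135.9] 65.7 pca 26.78 mean [ 416.5 -259.3] z [0.0312 0.069 ]
[ 13. 342.] 1109 rect [ 460.7 -143.1] [16.2 39.1] 33.2 pca -41.26 mean [ 459.9 -139.7] z [0.0049 0.0064]
bench z -0.00012721350970926193
[-0.86508213 -0.11179518  2.78307633] 0.2183294683509461
h -135.32 d [-0.0023  0.002   0.1452] n 5
[[[-0.01, 0.0, 0.0, 0.0, 0.01, -0.73, -1], [-0.01, 0.0, 0.0, 0.0, 0.01, -0.73, -1], [-0.01, 0.0, 0.0, 0.0, 0.01, -0.73, -1], [-0.01, 0.0, 0.0, 0.0, 0.01, -0.73, -1], [-0.01, 0.0, 0.0, 0.0, 0.01, -0.73, -1]]]
```

View pics/w6.png

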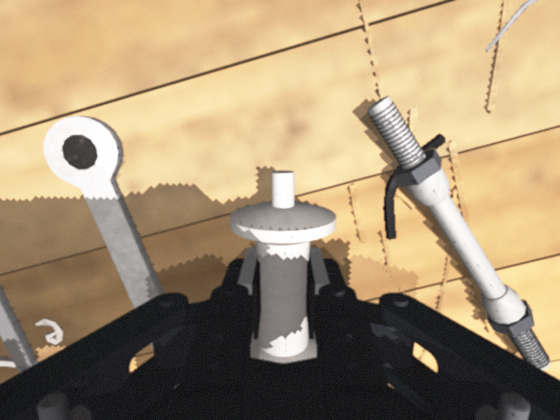

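{"name": "carry_out", "arguments": {"moves": [[[0, 0, 0, 0, 0, -0.4, -1], [0, 0, 0, 0, 0, -0.7, -1], [0, 0, 0, 0, 0, -0.8, -1], [0, 0, 0, 0, 0, -0.8, -1], [0, 0, 0, 0, 0, -0.4, -1], [0, 0, 0, 0, 0, 0, -1]]]}}

```text
time: 5.23
tool_pos: [0.3942, -0.2643, 0.1128]
tool_rot: [0.003, -0.38, 0.925, -0.006]
contact_force: [-0.1, -0.7, -1.3]
gripper_width: 0.219
```

```bash
python3 - <<'E'
from h import *
f=cam("wrist");np.savez("w7.npz",**f);cv2.imwrite("pics/w7.png",f["frame"][:,:,::-1])
print(state()["gripper_width"]);plan([0.57,0.13,0.14],-111,-1)
E
```

```text
0.21858854982079046
h -135.32 d [0.1771 0.3932 0.0301] n 13
[[[-0.01, 0.0, -0.37, -0.77, 0.3, -0.06, -1], [-0.01, 0.0, -0.37, -0.78, 0.27, -0.06, -1], [-0.01, 0.0, -0.37, -0.79, 0.25, -0.06, -1], [-0.01, 0.0, -0.37, -0.8, 0.22, -0.06, -1], [-0.01, 0.0, -0.37, -0.81, 0.19, -0.06, -1], [-0.01, 0.0, -0.37, -0.81, 0.17, -0.06, -1], [-0.01, 0.0, -0.37, -0.82, 0.14, -0.06, -1], [-0.01, 0.0, -0.37, -0.82, 0.11, -0.06, -1]]]
[[[-0.01, 0.0, -0.37, -0.82, 0.09, -0.06, -1], [-0.01, 0.0, -0.37, -0.83, 0.06, -0.06, -1], [-0.01, 0.0, -0.37, -0.83, 0.03, -0.06, -1], [-0.01, 0.0, -0.37, -0.83, 0.01, -0.06, -1], [-0.01, 0.0, -0.37, -0.83, -0.02, -0.06, -1]]]
```

View pics/w7.png

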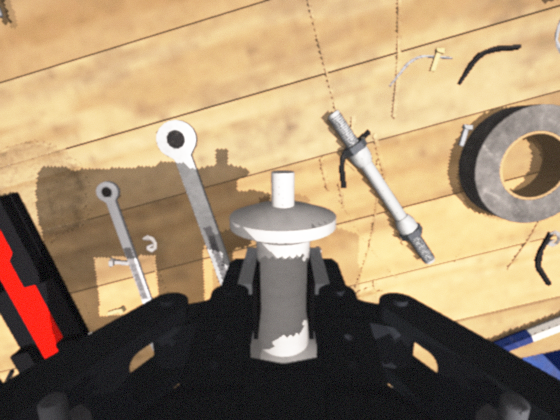

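{"name": "carry_out", "arguments": {"moves": [[[0, 0, -0.37, -0.77, 0.38, -0.06, -1], [0, 0, -0.37, -0.78, 0.36, -0.06, -1], [0, 0, -0.37, -0.79, 0.34, -0.06, -1], [0, 0, -0.37, -0.8, 0.31, -0.06, -1], [0, 0, -0.37, -0.81, 0.28, -0.06, -1], [0, 0, -0.37, -0.81, 0.25, -0.06, -1], [0, 0, -0.37, -0.82, 0.22, -0.06, -1], [0, 0, -0.37, -0.82, 0.2, -0.06, -1]]]}}

```text
time: 5.95
tool_pos: [0.4783, -0.0014, 0.1236]
tool_rot: [-0.001, -0.497, 0.868, -0.001]
contact_force: [0.5, -0.1, -0.9]
gripper_width: 0.213
```

{"name": "carry_out", "arguments": {"moves": [[[0, 0, -0.37, -0.82, 0.18, -0.06, -1], [0, 0, -0.37, -0.83, 0.15, -0.06, -1], [0, 0, -0.37, -0.83, 0.12, -0.06, -1], [0, 0, -0.37, -0.83, 0.1, -0.06, -1], [0, 0, -0.37, -0.6, 0.07, -0.06, -1], [0, 0, 0, 0, 0, 0, -1]]]}}

```text
time: 6.45
tool_pos: [0.5281, 0.1509, 0.1356]
tool_rot: [-0.001, -0.567, 0.824, -0.001]
contact_force: [1.0, 0.0, -1.8]
gripper_width: 0.217
```

```bash
python3 wl.py w8; python3 - <<'E'
from h import *
f=dict(np.load("w8.npz"));W=cloud(f)
# base plates: z 6-10mm
m=(abs(W[...,2]-0.008)<0.0015)
l=cv2.connectedComponentsWithStats(cv2.morphologyEx(m.astype(np.uint8),cv2.MORPH_OPEN,np.ones((5,5),np.uint8)))
for i in range(1,l[0]):
    if l[2][i,4]<800: continue
    P=W[l[1]==i];r=cv2.minAreaRect((P[:,:2]*1000).astype(np.float32));print(l[3][i].round(),l[2][i,4],np.round(r[0],1),np.round(r[1],1),round(r[2],1))
E
```

```text
6.45 [0.5281 0.1509 0.1356] -110.98
[378. 132.] 26491 rect [535.7  67.2] [ 78.4 235.7] 65.2 pca -23.24 mean [547.7  60. ] z [0.0106 0.0231]
[134. 109.] 8162 rect [633.4 242. ] [ 35.1 145.8] 69.9 pca -20.13 mean [638.  239.2] z [0.0084 0.0396]
[506. 163.] 18941 rect [482.4 -34.8] [ 67.5 208.9] 61.7 pca -24.93 mean [485.3 -33.5] z [0.0106 0.0228]
[253. 114.] 10785 rect [596.6 148.7] [ 69.7 103. ] 69.0 pca -24.6 mean [600.4 148.9] z [0.0105 0.0429]
bench z 0.00011857826662531323
[137. 118.] 4324 [633.6 242. ] [ 33.9 113.2] 70.1
[256. 117.] 2839 [596.7 149.4] [67.  46.8] 69.6
```

View pics/w8.png

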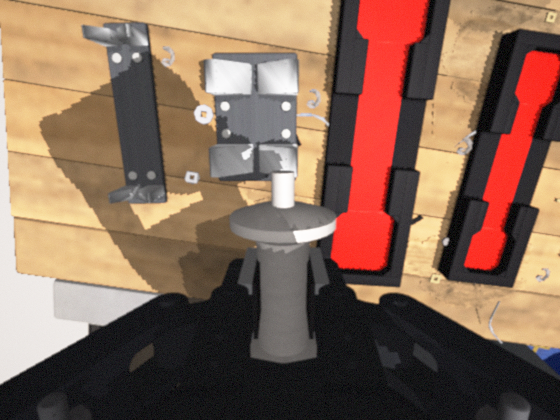

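```bash
python3 - <<'E'
from h import *
for n in("w7","w8"):
    f=dict(np.load(n+".npz"));f["T"]=f["hand_eye"];P=cloud(f)
    for v in range(170,250,6): print(v,(P[v,284]*1000).round(1),end=' ')
    print()
    m=(np.abs(P[...,0])<.03)&(P[...,2]>-.065)&(P[...,2]<-.01)&(P[...,1]<-.025)
    Q=P[m]*1000;print("ymin",np.percentile(Q[:,1],[0.5,2]),"flange x",Q[(Q[:,1]>-40)][:,0].min(),Q[(Q[:,1]>-40)][:,0].max(),"stub x",Q[Q[:,1]<-38][:,0].min(),Q[Q[:,1]<-38][:,0].max(),"ztop",Q[:,2].min())
plan([0.5995,0.1479,0.045],-110.65,-1)
E
```

```text
170 [ -0.6 -47.2 -32.9] 176 [ -0.6 -46.  -39.7] 182 [ -0.6 -43.7 -39.7] 188 [ -0.6 -41.4 -39.5] 194 [ -0.6 -39.1 -39.3] 200 [ -0.6 -36.5 -38.5] 206 [ -0.6 -34.4 -39.2] 212 [ -0.6 -33.3 -43.8] 218 [ -0.6 -32.9 -50. ] 224 [ -0.6 -31.3 -51.8] 230 [ -0.6 -30.4 -55.6] 236 [ -0.6 -28.6 -56.6] 242 [ -0.6 -26.3 -56.2] 248 [ -0.6 -20.5 -47.3] 
ymin [-47.08926826 -46.69973969] flange x -21.89265329899983 19.915768128435154 stub x -5.544976463586077 3.278983584920594 ztop -57.46407801314174
170 [ -0.2 -47.3 -32. ] 176 [ -0.2 -46.4 -40. ] 182 [ -0.2 -44.  -39.4] 188 [ -0.2 -41.7 -39.5] 194 [ -0.2 -39.5 -39.8] 200 [ -0.2 -37.1 -39.5] 206 [ -0.2 -35.  -40.4] 212 [ -0.2 -34.1 -45.4] 218 [ -0.2 -33.2 -49.9] 224 [ -0.2 -31.7 -52.1] 230 [ -0.2 -30.8 -56. ] 236 [ -0.2 -28.8 -56.4] 242 [ -0.2 -27.  -57.4] 248 [ -0.2 -20.3 -46.2] 
ymin [-47.37993851 -46.96253599] flange x -21.389047116399894 20.16917923421354 stub x -4.786894814857636 3.7251439004574607 ztop -58.00588294145552
h -111.09 d [ 0.072  -0.001  -0.0904] n 4
[[[0.0, -0.01, -0.02, -0.16, -0.42, 0.56, -1], [0.0, -0.01, -0.02, -0.16, -0.42, 0.56, -1], [0.0, -0.01, -0.02, -0.16, -0.42, 0.56, -1], [0.0, -0.01, -0.02, -0.15, -0.42, 0.56, -1]]]
```

{"name": "carry_out", "arguments": {"moves": [[[0, 0, -0.02, -0.16, -0.42, 0.4, -1], [0, 0, -0.02, -0.16, -0.42, 0.4, -1], [0, 0, -0.02, -0.16, -0.42, 0.4, -1], [0, 0, -0.02, -0.15, -0.42, 0.5, -1], [0, 0, 0, 0, 0, 0, -1], [0, 0, 0, 0, 0, 0, -1]]]}}

```text
time: 7.0
tool_pos: [0.5983, 0.1449, 0.0664]
tool_rot: [-0.003, -0.567, 0.824, -0.0]
contact_force: [-0.0, -0.2, -0.9]
gripper_width: 0.217
```

```bash
python3 -c "
from h import *
plan([0.5998,0.1481,0.0115],-110.65,-1)"
```

```text
h -110.98 d [ 0.0015  0.0032 -0.0549] n 2
[[[0.02, -0.03, -0.03, -0.05, -0.01, 0.69, -1], [0.02, -0.03, -0.03, -0.05, 0.0, 0.69, -1]]]
```

{"name": "carry_out", "arguments": {"moves": [[[0.02, -0.03, -0.03, -0.06, -0.01, 0.3, -1], [0.02, -0.03, -0.03, -0.06, 0, 0.4, -1], [0, 0, 0, 0, 0, 0, -1]]]}}

```text
time: 7.25
tool_pos: [0.6002, 0.1504, 0.0394]
tool_rot: [0.001, -0.569, 0.822, -0.001]
contact_force: [-1.1, 0.3, -2.4]
gripper_width: 0.214
```

```bash
python3 -c "
from h import *
plan([0.5998,0.1481,0.0115],-110.65,-1)"
```

```text
h -110.57 d [-0.0004 -0.0023 -0.0279] n 1
[[[-0.04, 0.01, 0.02, 0.06, -0.01, 0.7, -1]]]
```

{"name": "carry_out", "arguments": {"moves": [[[0, 0, 0, 0.03, 0, 0.3, -1], [0, 0, 0, 0, 0, 0.2, -1], [0, 0, 0, 0, 0, 0, -1], [0, 0, 0, 0, 0, 0, -1]]]}}

```text
time: 7.58
tool_pos: [0.6022, 0.1494, 0.022]
tool_rot: [0.003, -0.569, 0.822, -0.002]
contact_force: [0.2, 0.0, -1.5]
gripper_width: 0.217
```

```bash
python3 -c "
from h import *
plan([0.5998,0.1481,0.0115],-110.65,-1)"
```

```text
h -110.58 d [-0.0024 -0.0013 -0.0105] n 1
[[[-0.08, 0.03, 0.01, 0.05, 0.05, 0.26, -1]]]
```

{"name": "carry_out", "arguments": {"moves": [[[-0.06, 0.02, 0, 0.04, 0.04, 0.14, -1], [0, 0, 0, 0, 0, 0.12, -1], [0, 0, 0, 0, 0, 0, -1], [0, 0, 0, 0, 0, 0, -1]]]}}

```text
time: 7.92
tool_pos: [0.6005, 0.1486, 0.0117]
tool_rot: [0.001, -0.569, 0.822, -0.0]
contact_force: [-0.1, 0.2, -1.5]
gripper_width: 0.215
```

```bash
python3 -c "
from h import *
plan([0.5998,0.1481,0.010],-110.65,-1)"
```

```text
h -110.57 d [-0.0007 -0.0005 -0.0017] n 1
[[[-0.02, 0.02, 0.02, 0.02, 0.01, 0.04, -1]]]
```

{"name": "carry_out", "arguments": {"moves": [[[0, 0, 0, 0.01, 0.01, 0.05, -1], [0, 0, 0, 0, 0, 0, -1], [0, 0, 0, 0, 0, 0, -0.4], [0, 0, 0, 0, 0, 0, -0.2], [0, 0, 0, 0, 0, 0, 0], [0, 0, 0, 0, 0, 0, 0]]]}}

```text
time: 8.42
tool_pos: [0.6004, 0.1485, 0.0103]
tool_rot: [0.002, -0.569, 0.822, -0.001]
contact_force: [0.3, 0.2, -0.2]
gripper_width: 0.497
```

{"name": "carry_out", "arguments": {"moves": [[[0, 0, 0, 0, 0, -0.3, 0], [0, 0, 0, 0, 0, -0.7, 0], [0, 0, 0, 0, 0, -0.9, 0], [0, 0, 0, 0, 0, -0.9, 0], [0, 0, 0, 0, 0.5, -0.9, 0], [0, 0, 0, 0, 0.5, 0, 0], [0, 0, 0, 0, 0, 0, 0]]]}}

```text
time: 9.0
tool_pos: [0.5626, 0.1637, 0.163]
tool_rot: [0.004, -0.57, 0.822, -0.002]
contact_force: [0.4, -0.7, -1.2]
gripper_width: 0.501
```

```bash
python3 wl.py w9; python3 - <<'E'
from h import *
f=dict(np.load("w9.npz"));W=cloud(f)
m=(W[...,2]>0.050)&(W[...,2]<0.07)&(np.hypot(W[...,0]-.597,W[...,1]-.149)<.06)
P=W[m];r=cv2.minAreaRect((P[:,:2]*1000).astype(np.float32));print(r,P[:,2].max())
a=np.radians(-20.65);u=np.array([np.cos(a),np.sin(a)]);n=np.array([-u[1],u[0]])
m=(W[...,2]>0.044)&(W[...,2]<0.07)&(np.hypot(W[...,0]-.597,W[...,1]-.149)<.06)
P=W[m];d=P[:,:2]-[.5966,.149];y=d@u;x=d@n;print("y range",y.min(),y.max())
for lo,hi in((-.05,-.035),(-.033,-.029),(-.02,.02),(.029,.033),(.035,.05)):
    k=(y>lo)&(y<hi)
    if k.sum()>3:print(lo,k.sum(),"x",x[k].min().round(4),x[k].max().round(4),"zmax",np.percentile(P[k,2],98).round(4))
E
```

```text
9.0 [0.5626 0.1637 0.163 ] -110.49
[401. 134.] 25106 rect [551.8  60. ] [ 78.8 270.5] 65.0 pca -23.11 mean [571.8  49.2] z [0.0107 0.0231]
[179. 143.] 6126 rect [633.2 242.4] [ 34.9 146. ] 69.8 pca -20.1 mean [637.5 239.8] z [0.0083 0.0394]
[510. 193.] 15119 rect [481.7 -36. ] [ 67.  208.6] 60.8 pca -25.18 mean [484.5 -33.2] z [0.0106 0.0228]
[287. 148.] 8653 rect [596.5 149. ] [ 69.5 103.4] 69.5 pca -20.8 mean [600.8 147.8] z [0.0406 0.066 ]
[136. 405.] 303 rect [390.2 409.2] [13.  21.4] 63.5 pca -29.7 mean [389.4 408.5] z [0.014  0.0253]
bench z 1.662229175181107e-05
((599.2269287109375, 148.84458923339844), (40.14596176147461, 98.0440444946289), 69.24513244628906) 0.067713487797325
y range -0.04810746625125537 0.05163972961125242
-0.05 148 x -0.0036 0.0051 zmax 0.0506
-0.033 160 x -0.0192 0.0209 zmax 0.0666
-0.02 1261 x -0.01 0.0109 zmax 0.0566
0.029 301 x -0.0205 0.0209 zmax 0.0672
0.035 297 x -0.0178 0.0191 zmax 0.0626
```

View pics/w9.png

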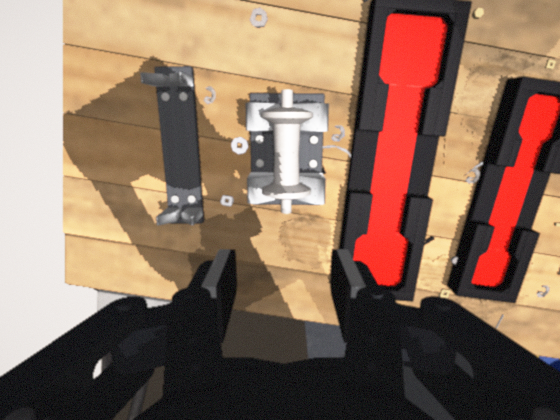

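```bash
python3 -c "
from h import *
plan([0.3455,-0.327,0.06],-99.5,0,step=.038)"
```

```text
h -110.5 d [-0.217  -0.49   -0.1005] n 15
[[[0.0, 0.0, -0.15, 0.89, 0.05, 0.16, 0], [0.0, 0.0, -0.15, 0.89, 0.07, 0.16, 0], [0.0, 0.0, -0.15, 0.89, 0.08, 0.16, 0], [0.0, 0.0, -0.15, 0.89, 0.09, 0.16, 0], [0.0, 0.0, -0.15, 0.89, 0.1, 0.16, 0], [0.0, 0.0, -0.15, 0.89, 0.11, 0.17, 0], [0.0, 0.0, -0.15, 0.89, 0.12, 0.17, 0], [0.0, 0.0, -0.15, 0.88, 0.13, 0.17, 0]]]
[[[0.0, 0.0, -0.15, 0.88, 0.14, 0.17, 0], [0.0, 0.0, -0.15, 0.88, 0.16, 0.17, 0], [0.0, 0.0, -0.15, 0.88, 0.17, 0.17, 0], [0.0, 0.0, -0.15, 0.88, 0.18, 0.17, 0], [0.0, 0.0, -0.15, 0.87, 0.19, 0.17, 0], [0.0, 0.0, -0.15, 0.87, 0.2, 0.17, 0], [0.0, 0.0, -0.15, 0.87, 0.21, 0.17, 0]]]
```

{"name": "carry_out", "arguments": {"moves": [[[0, 0, -0.15, 0.89, 0.05, 0, 0], [0, 0, -0.15, 0.89, 0.07, 0, 0], [0, 0, -0.15, 0.89, 0.08, 0, 0], [0, 0, -0.15, 0.89, 0.09, 0, 0], [0, 0, -0.15, 0.89, 0.1, 0.16, 0], [0, 0, -0.15, 0.89, 0.11, 0.25, 0], [0, 0, -0.15, 0.89, 0.12, 0.25, 0], [0, 0, -0.15, 0.88, 0.13, 0.25, 0]]]}}

```text
time: 9.72
tool_pos: [0.4451, -0.1007, 0.1199]
tool_rot: [0.001, -0.612, 0.791, -0.0]
contact_force: [-0.3, -0.7, 0.0]
gripper_width: 0.5
```

{"name": "carry_out", "arguments": {"moves": [[[0, 0, -0.15, 0.88, 0.14, 0.25, 0], [0, 0, -0.15, 0.88, 0.16, 0.25, 0], [0, 0, -0.15, 0.88, 0.17, 0.25, 0], [0, 0, -0.15, 0.88, 0.18, 0.25, 0], [0, 0, -0.15, 0.87, 0.19, 0.25, 0], [0, 0, -0.15, 0.87, 0.2, 0.15, 0], [0, 0, -0.15, 0.87, 0.21, 0, 0], [0, 0, 0, 0, 0, 0, 0]]]}}

```text
time: 10.38
tool_pos: [0.3424, -0.3325, 0.0638]
tool_rot: [0.0, -0.645, 0.764, -0.0]
contact_force: [0.2, 0.1, 0.3]
gripper_width: 0.499
```

```bash
python3 wl.py w10; python3 -c "
from h import *
plan([0.3442,-0.328,0.0],-99.5,0)"
```

```text
10.3833 [ 0.3424 -0.3325  0.0638] -99.65
[ 61. 150.] 8977 rect [ 399.8 -191.3] [ 38.6 222.4] 59.3 pca -29.81 mean [ 407.8 -194.9] z [0.0061 0.0079]
[277. 208.] 3815 rect [ 344.2 -328. ] [ 19.4 150.1] 80.8 pca -9.44 mean [ 350.5 -329.1] z [0.0129 0.0176]
[434. 257.] 7163 rect [ 296.3 -433.8] [104.9  53.8] 61.5 pca 57.24 mean [ 304.  -426.1] z [0.0243 0.026 ]
[543. 277.] 2023 rect [ 278.4 -499.2] [ 8.2 41.2] 74.0 pca -17.81 mean [ 277.8 -497.1] z [0.0214 0.0372]
[554. 353.] 323 rect [ 214.5 -511.2] [ 5.3 25.5] 69.9 pca -18.62 mean [ 212.3 -509.6] z [0.0178 0.024 ]
bench z -0.00018936761816529257
h -99.63 d [ 0.0007  0.0023 -0.0638] n 2
[[[-0.01, 0.01, -0.01, -0.03, 0.0, 0.8, 0], [-0.01, 0.01, -0.01, -0.03, 0.0, 0.8, 0]]]
```

View pics/w10.png

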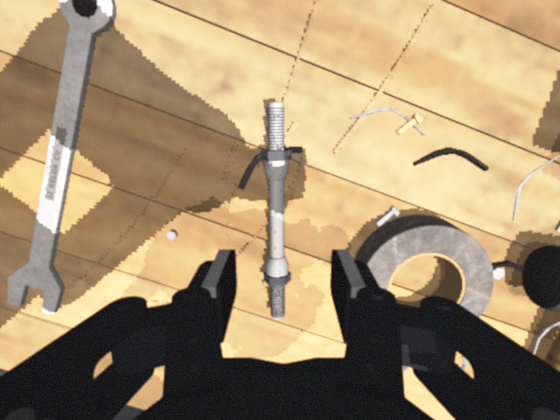

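{"name": "carry_out", "arguments": {"moves": [[[0, 0, 0, -0.03, 0, 0.8, 0], [0, 0, 0, -0.03, 0, 0.7, 0], [0, 0, 0, 0, 0, 0.3, 0], [0, 0, 0, 0, 0, 0.1, 0], [0, 0, 0, 0, 0, 0, 0], [0, 0, 0, 0, 0, 0, 0]]]}}

```text
time: 10.93
tool_pos: [0.3464, -0.3255, -0.0109]
tool_rot: [0.001, -0.648, 0.762, -0.001]
contact_force: [0.3, 0.6, 0.2]
gripper_width: 0.506
```

```bash
python3 -c "
from h import *
plan([0.3442,-0.328,-0.021],-99.4,0)"
```

```text
h -99.28 d [-0.0022 -0.0025 -0.0101] n 1
[[[-0.03, 0.01, 0.02, 0.07, 0.04, 0.25, 0]]]
```

{"name": "carry_out", "arguments": {"moves": [[[0, 0, 0, 0.06, 0.04, 0.22, 0], [0, 0, 0, 0, 0, 0, 0], [0, 0, 0, 0, 0, 0, 0]]]}}

```text
time: 11.18
tool_pos: [0.3439, -0.3278, -0.02]
tool_rot: [0.001, -0.647, 0.762, -0.001]
contact_force: [0.4, -0.9, -0.6]
gripper_width: 0.499
```

```bash
python3 -c "
from h import *
plan([0.3442,-0.328,-0.021],-99.4,0)"
```

```text
h -99.33 d [ 0.0003 -0.0002 -0.001 ] n 1
[[[-0.03, 0.01, 0.01, 0.0, -0.01, 0.03, 0]]]
```

Well placed; close.

{"name": "carry_out", "arguments": {"moves": [[[0, 0, 0, 0, 0, 0.02, -1], [0, 0, 0, 0, 0, 0, -1], [0, 0, 0, 0, 0, 0, -1], [0, 0, 0, 0, 0, 0, -1], [0, 0, 0, 0, 0, 0, -1]]]}}

```text
time: 11.6
tool_pos: [0.3441, -0.3281, -0.0204]
tool_rot: [0.001, -0.647, 0.762, -0.001]
contact_force: [-1.1, -0.5, 2.8]
gripper_width: 0.085
```

{"name": "carry_out", "arguments": {"moves": [[[0, 0, 0, 0, 0, -0.4, -1], [0, 0, 0, 0, 0, -0.7, -1], [0, 0, 0, 0, 0, -0.8, -1], [0, 0, 0, 0, 0, -0.8, -1], [0, 0, 0, 0, 0, -0.8, -1], [0, 0, 0, 0, 0, 0, -1]]]}}

```text
time: 12.1
tool_pos: [0.3463, -0.3312, 0.1263]
tool_rot: [0.001, -0.647, 0.762, -0.007]
contact_force: [0.7, -0.6, 0.3]
gripper_width: 0.083
```

```bash
python3 wl.py w11; python3 -c "
from h import *
plan([0.58,0.235,0.16],-110,-1,step=.038)"
```

```text
12.1 [ 0.3463 -0.3312  0.1263] -99.32
[111. 141.] 6052 rect [ 404.9 -190.4] [ 37.1 229.2] 61.4 pca -29.4 mean [ 413.9 -197.7] z [0.0061 0.008 ]
[546.  83.] 2229 rect [ 410.4 -549. ] [78.6 32.9] 1.9 pca -18.41 mean [ 405.3 -543.8] z [0.0171 0.0421]
[ 22. 110.] 2530 rect [ 443.6 -124. ] [ 27.9 166.5] 57.8 pca -31.64 mean [ 451.5 -134.1] z [0.0049 0.007 ]
[395. 250.] 6876 rect [ 287.3 -419.8] [89.4 83.3] 68.7 pca 46.3 mean [ 289.7 -418.5] z [0.0244 0.0261]
[516. 274.] 6306 rect [ 233.9 -515.3] [ 63.5 117.8] 73.1 pca -1.32 mean [ 254.1 -514.9] z [0.0295 0.0431]
bench z -0.000152827512470477
h -99.32 d [0.2347 0.5649 0.0368] n 17
[[[-0.01, 0.0, 0.13, -0.88, -0.21, -0.06, -1], [-0.01, 0.0, 0.13, -0.88, -0.2, -0.06, -1], [-0.01, 0.0, 0.13, -0.88, -0.19, -0.06, -1], [-0.01, 0.0, 0.13, -0.88, -0.18, -0.06, -1], [-0.01, 0.0, 0.13, -0.88, -0.17, -0.06, -1], [-0.01, 0.0, 0.13, -0.89, -0.16, -0.06, -1], [-0.01, 0.0, 0.13, -0.89, -0.15, -0.06, -1], [-0.01, 0.0, 0.13, -0.89, -0.14, -0.06, -1]]]
[[[-0.01, 0.0, 0.13, -0.89, -0.13, -0.06, -1], [-0.01, 0.0, 0.13, -0.89, -0.12, -0.06, -1], [-0.01, 0.0, 0.13, -0.89, -0.11, -0.06, -1], [-0.01, 0.0, 0.13, -0.89, -0.1, -0.06, -1], [-0.01, 0.0, 0.13, -0.9, -0.09, -0.05, -1], [-0.01, 0.0, 0.13, -0.9, -0.08, -0.05, -1], [-0.01, 0.0, 0.13, -0.9, -0.07, -0.05, -1], [-0.01, 0.0, 0.13, -0.9, -0.06, -0.05, -1]]]
[[[-0.01, 0.0, 0.13, -0.9, -0.05, -0.05, -1]]]
```

View pics/w11.png

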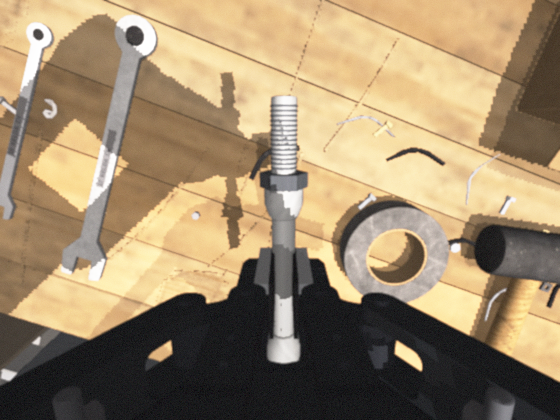

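{"name": "carry_out", "arguments": {"moves": [[[0, 0, 0.13, -0.88, -0.21, -0.06, -1], [0, 0, 0.13, -0.88, -0.2, -0.06, -1], [0, 0, 0.13, -0.88, -0.19, -0.06, -1], [0, 0, 0.13, -0.88, -0.18, -0.06, -1], [0, 0, 0.13, -0.88, -0.17, -0.06, -1], [0, 0, 0.13, -0.89, -0.16, -0.06, -1], [0, 0, 0.13, -0.89, -0.15, -0.06, -1], [0, 0, 0.13, -0.89, -0.14, -0.06, -1]]]}}

```text
time: 12.82
tool_pos: [0.4543, -0.0597, 0.1367]
tool_rot: [0.0, -0.612, 0.791, 0.001]
contact_force: [0.6, -0.4, -1.4]
gripper_width: 0.086
```

{"name": "carry_out", "arguments": {"moves": [[[0, 0, 0.13, -0.89, -0.13, -0.06, -1], [0, 0, 0.13, -0.89, -0.12, -0.06, -1], [0, 0, 0.13, -0.89, -0.11, -0.06, -1], [0, 0, 0.13, -0.89, -0.1, -0.06, -1], [0, 0, 0.13, -0.9, -0.09, -0.05, -1], [0, 0, 0.13, -0.9, -0.08, -0.05, -1], [0, 0, 0.13, -0.9, -0.07, -0.05, -1], [0, 0, 0.13, -0.9, -0.06, -0.05, -1]]]}}

```text
time: 13.48
tool_pos: [0.5661, 0.2052, 0.1541]
tool_rot: [-0.001, -0.576, 0.818, 0.0]
contact_force: [-0.5, -1.2, -0.7]
gripper_width: 0.087
```

{"name": "carry_out", "arguments": {"moves": [[[0, 0, 0.13, -0.8, -0.05, -0.05, -1], [0, 0, 0, 0, 0, 0, -1], [0, 0, 0, 0, 0, 0, -1]]]}}

```text
time: 13.73
tool_pos: [0.5787, 0.2341, 0.1562]
tool_rot: [-0.001, -0.572, 0.82, 0.0]
contact_force: [-0.7, -0.8, -2.0]
gripper_width: 0.084
```

```bash
python3 wl.py w12; python3 - <<'E'
from h import *
f=dict(np.load("w12.npz"));W=cloud(f)
m=(abs(W[...,2]-0.008)<0.0015)
l=cv2.connectedComponentsWithStats(cv2.morphologyEx(m.astype(np.uint8),cv2.MORPH_OPEN,np.ones((5,5),np.uint8)))
for i in range(1,l[0]):
    if l[2][i,4]<800: continue
    P=W[l[1]==i];r=cv2.minAreaRect((P[:,:2]*1000).astype(np.float32));print(l[3][i].round(),l[2][i,4],np.round(r[0],1),np.round(r[1],1),round(r[2],1))
f["T"]=f["hand_eye"];P=cloud(f);m=(np.abs(P[...,0])<.012)&(P[...,2]>-.06)&(P[...,2]<-.02)&(P[...,1]<-.025);Q=P[m]*1000
print("ymin",np.percentile(Q[:,1],[.5,2]))
for lo,hi in((-75,-65),(-65,-50),(-45,-40),(-36,-30),(-25,-18)):
    k=(Q[:,1]>lo)&(Q[:,1]<hi); 
    if k.sum():print(lo,Q[k,0].min().round(1),Q[k,0].max().round(1),"ztop",Q[k,2].min().round(1))
E
```

```text
13.7333 [0.5787 0.2341 0.1562] -110.23
[479. 140.] 27887 rect [546.9  62.2] [ 79.5 260.8] 65.1 pca -25.28 mean [558.2  57.7] z [0.0106 0.0229]
[252. 126.] 5622 rect [633.6 242.9] [ 34.  144.9] 69.4 pca -22.42 mean [642.3 240.7] z [0.0082 0.0394]
[368. 137.] 9660 rect [594.1 142.5] [ 83.3 104.4] 68.9 pca -21.55 mean [601.8 151.7] z [0.0403 0.0658]
[545. 249.] 2623 rect [448.5   4.3] [ 35.9 114.3] 68.4 pca -21.0 mean [437.6  16.5] z [0.015  0.0225]
bench z -4.757339416150419e-05
[253. 134.] 2496 [633.4 244.1] [31.9 94.2] 68.0
[344. 138.] 866 [603.4 166.5] [30.6 40.1] 64.6
ymin [-74.86774024 -74.11652773]
-75 -5.2 4.8 ztop -35.5
-65 -5.3 5.0 ztop -35.4
-45 -9.9 9.6 ztop -39.0
-36 -7.9 7.7 ztop -37.8
```

View pics/w12.png

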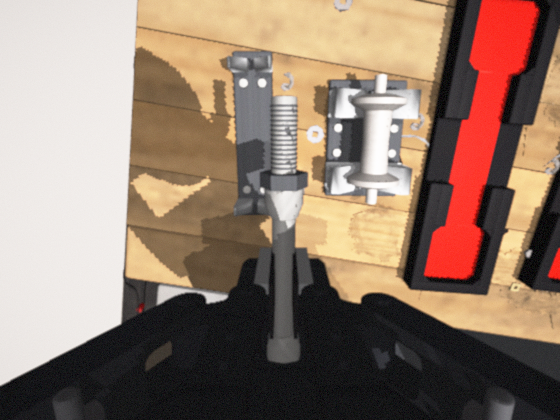

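```bash
python3 -c "
from h import *
plan([0.6334,0.2422,0.05],-110.1,-1)"
```

```text
h -110.31 d [ 0.0549  0.0092 -0.1063] n 4
[[[0.0, 0.0, -0.01, -0.17, -0.3, 0.66, -1], [0.0, 0.0, -0.01, -0.17, -0.3, 0.66, -1], [0.0, 0.0, -0.01, -0.17, -0.3, 0.66, -1], [0.0, 0.0, -0.01, -0.17, -0.3, 0.66, -1]]]
```

{"name": "carry_out", "arguments": {"moves": [[[0, 0, -0.01, -0.17, -0.3, 0.5, -1], [0, 0, -0.01, -0.17, -0.3, 0.5, -1], [0, 0, -0.01, -0.17, -0.3, 0.66, -1], [0, 0, -0.01, -0.17, -0.3, 0.66, -1], [0, 0, 0, 0, 0, 0.2, -1], [0, 0, 0, 0, 0, 0, -1], [0, 0, 0, 0, 0, 0, -1]]]}}

```text
time: 14.37
tool_pos: [0.6333, 0.2409, 0.0575]
tool_rot: [0.0, -0.572, 0.82, -0.0]
contact_force: [0.4, 0.0, -0.8]
gripper_width: 0.085
```

```bash
python3 -c "
from h import *
plan([0.6334,0.2422,0.003],-110.1,-1)"
```

```text
h -110.23 d [ 0.0001  0.0013 -0.0545] n 2
[[[0.0, 0.0, -0.01, -0.02, 0.01, 0.68, -1], [0.0, 0.0, -0.01, -0.02, 0.01, 0.68, -1]]]
```

{"name": "carry_out", "arguments": {"moves": [[[0, 0, -0.01, -0.03, 0.01, 0.4, -1], [0, 0, 0, 0, 0, 0.4, -1], [0, 0, 0, 0, 0, 0.25, -1], [0, 0, 0, 0, 0, 0, -1], [0, 0, 0, 0, 0, 0, -1]]]}}

```text
time: 14.78
tool_pos: [0.6333, 0.243, 0.0146]
tool_rot: [-0.0, -0.573, 0.82, 0.0]
contact_force: [0.9, 0.7, -1.1]
gripper_width: 0.086
```

```bash
python3 -c "
from h import *
plan([0.6334,0.2422,0.003],-110.1,-1)"
```

```text
h -110.11 d [ 0.0001 -0.0008 -0.0116] n 1
[[[0.0, 0.0, 0.0, 0.02, -0.01, 0.29, -1]]]
```

{"name": "carry_out", "arguments": {"moves": [[[0, 0, 0, 0.02, -0.01, 0.15, -1], [0, 0, 0, 0, 0, 0.13, -1], [0, 0, 0, 0, 0, 0, -1], [0, 0, 0, 0, 0, 0, -1]]]}}

```text
time: 15.12
tool_pos: [0.6345, 0.2423, 0.0047]
tool_rot: [0.001, -0.573, 0.82, -0.0]
contact_force: [0.1, 0.4, -0.7]
gripper_width: 0.086
```

```bash
python3 -c "
from h import *
plan([0.6334,0.2422,0.003],-110.1,-1);print(state()['contact_force'])"
```

```text
h -110.12 d [-0.0011 -0.0001 -0.0017] n 1
[[[-0.02, 0.01, 0.0, 0.01, 0.03, 0.04, -1]]]
[ 0.07943654  0.41701475 -0.68293702]
```

Seat it gently, then release.

{"name": "carry_out", "arguments": {"moves": [[[0, 0, 0, 0, 0.02, 0.05, -1], [0, 0, 0, 0, 0, 0.02, -1], [0, 0, 0, 0, 0, 0, -1], [0, 0, 0, 0, 0, 0, -0.7], [0, 0, 0, 0, 0, 0, -0.4], [0, 0, 0, 0, 0, 0, -0.1], [0, 0, 0, 0, 0, 0, 0]]]}}

```text
time: 15.7
tool_pos: [0.6339, 0.2427, 0.002]
tool_rot: [0.001, -0.573, 0.82, -0.0]
contact_force: [0.6, 0.1, 0.1]
gripper_width: 0.504
```

{"name": "carry_out", "arguments": {"moves": [[[0, 0, 0, 0, 0, -0.3, 0], [0, 0, 0, 0, 0, -0.7, 0], [0, 0, 0, 0, 0, -0.9, 0], [0, 0, 0, 0, 0, -0.9, 0], [0, 0, 0, 0, 0.5, -0.9, 0], [0, 0, 0, 0, 0.5, -0.4, 0], [0, 0, 0, 0, 0, 0, 0]]]}}

```text
time: 16.28
tool_pos: [0.5972, 0.2586, 0.1742]
tool_rot: [0.007, -0.573, 0.819, -0.002]
contact_force: [1.2, 0.1, 1.1]
gripper_width: 0.497
```

```bash
python3 wl.py w13; cat > chk.py <<'E'
import sys
from h import *
def chk(npz):
    f=dict(np.load(npz+".npz"));W=cloud(f)
    for nm,c,ang,segs,rad in(("hub",(.5966,.149),-20.65,((-.05,-.036),(-.033,-.029),(-.02,.02),(.029,.033),(.036,.05)),.06),("axle",(.6334,.2422),-20.1,((-.075,-.065),(-.055,-.047),(-.046,-.04),(-.02,.02),(.04,.046),(.047,.055),(.065,.075)),.085)):
        a=np.radians(ang);u=np.array([np.cos(a),np.sin(a)]);n=np.array([-u[1],u[0]])
        d=W[...,:2]-np.array(c);y=d@u;x=d@n;z=W[...,2]
        k0=(abs(y)<rad)&(abs(x)<.025)&(z>(.044 if nm=="hub" else .0295))&(z<.08)
        if nm=="axle": k0&=abs(x)<.012
        print(nm,"y range",y[k0].min().round(4),y[k0].max().round(4))
        for lo,hi in segs:
            k=k0&(y>lo)&(y<hi)
            if k.sum()>3:print(" ",lo,k.sum(),"x",x[k].min().round(4),x[k].max().round(4),"ztop",np.percentile(z[k],97).round(4))
chk(sys.argv[1])
E
python3 chk.py w13
```

```text
16.2833 [0.5972 0.2586 0.1742] -110.02
[498. 149.] 25341 rect [551.6  60.2] [ 79.8 271. ] 65.1 pca -22.95 mean [561.1  59. ] z [0.0106 0.0229]
[288. 141.] 5646 rect [634.9 242. ] [ 34.  149.5] 69.9 pca -20.12 mean [638.5 240.7] z [0.0277 0.0408]
[396. 148.] 8617 rect [596.9 149.6] [ 68.7 104. ] 69.1 pca -22.07 mean [602.4 153.1] z [0.04   0.0658]
[552. 267.] 872 rect [433.2  24.1] [12.1 67.2] 69.4 pca -26.0 mean [425.6  28.1] z [0.0121 0.0222]
bench z -0.00012225053640813055
hub y range -0.0485 0.0515
  -0.05 142 x -0.0033 0.0057 ztop 0.0503
  -0.033 156 x -0.0246 0.0217 ztop 0.0664
  -0.02 1231 x -0.0091 0.0119 ztop 0.0563
  0.029 291 x -0.0178 0.0216 ztop 0.0665
  0.036 263 x -0.0119 0.0163 ztop 0.0609
axle y range -0.0732 0.0762
  -0.075 86 x -0.0044 0.0051 ztop 0.0378
  -0.055 88 x -0.0042 0.0051 ztop 0.0375
  -0.046 104 x -0.0089 0.0097 ztop 0.0412
  -0.02 504 x -0.004 0.0051 ztop 0.0377
  0.04 150 x -0.0088 0.0094 ztop 0.0417
  0.047 120 x -0.0077 0.0094 ztop 0.0385
  0.065 156 x -0.0042 0.0051 ztop 0.0381
```

View pics/w13.png

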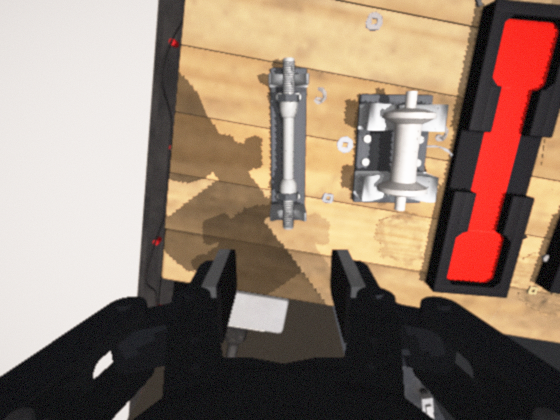

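```bash
python3 -c "
from h import *
plan([0.385,-0.185,0.12],-119.4,0,step=.038)"
```

```text
h -110.04 d [-0.212  -0.4425 -0.0508] n 13
[[[-0.01, 0.01, 0.14, 0.94, 0.09, 0.09, 0], [-0.01, 0.01, 0.14, 0.94, 0.08, 0.09, 0], [-0.01, 0.01, 0.14, 0.94, 0.07, 0.09, 0], [-0.01, 0.01, 0.14, 0.94, 0.06, 0.09, 0], [-0.01, 0.01, 0.14, 0.94, 0.04, 0.09, 0], [-0.01, 0.01, 0.14, 0.94, 0.03, 0.09, 0], [-0.01, 0.01, 0.14, 0.94, 0.02, 0.09, 0], [-0.01, 0.01, 0.14, 0.94, 0.01, 0.09, 0]]]
[[[-0.01, 0.01, 0.14, 0.94, 0.0, 0.1, 0], [-0.01, 0.01, 0.14, 0.94, -0.02, 0.1, 0], [-0.01, 0.01, 0.14, 0.94, -0.03, 0.1, 0], [-0.01, 0.01, 0.14, 0.94, -0.04, 0.1, 0], [-0.01, 0.01, 0.14, 0.94, -0.05, 0.1, 0]]]
```

{"name": "carry_out", "arguments": {"moves": [[[-0.01, 0.01, 0.14, 0.94, 0.09, 0.09, 0], [-0.01, 0.01, 0.14, 0.94, 0.08, 0.09, 0], [-0.01, 0.01, 0.14, 0.94, 0.07, 0.09, 0], [-0.01, 0.01, 0.14, 0.94, 0.06, 0.09, 0], [-0.01, 0.01, 0.14, 0.94, 0.04, 0.09, 0], [-0.01, 0.01, 0.14, 0.94, 0.03, 0.09, 0], [-0.01, 0.01, 0.14, 0.94, 0.02, 0.09, 0], [-0.01, 0.01, 0.14, 0.94, 0.01, 0.09, 0]]]}}

```text
time: 17.0
tool_pos: [0.464, -0.0171, 0.136]
tool_rot: [-0.005, -0.532, 0.847, 0.001]
contact_force: [0.8, -0.5, 0.6]
gripper_width: 0.5
```

{"name": "carry_out", "arguments": {"moves": [[[-0.01, 0.01, 0.14, 0.94, 0, 0.1, 0], [-0.01, 0.01, 0.14, 0.94, -0.02, 0.1, 0], [-0.01, 0.01, 0.14, 0.94, -0.03, 0.1, 0], [-0.01, 0.01, 0.14, 0.94, -0.04, 0.1, 0], [-0.01, 0.01, 0.14, 0.94, -0.05, 0.1, 0], [0, 0, 0, 0, 0, 0, 0], [0, 0, 0, 0, 0, 0, 0]]]}}

```text
time: 17.58
tool_pos: [0.3833, -0.1866, 0.1177]
tool_rot: [-0.007, -0.504, 0.864, 0.002]
contact_force: [-0.4, -0.7, -0.6]
gripper_width: 0.501
```

```bash
python3 wl.py w14; cat > sp.py <<'E'
import sys
from h import *
def sp(npz,c,ang,half,w,lo=0.003,hi=.009):
    W=cloud(dict(np.load(npz+".npz")));c=np.array(c)
    for it in range(4):
        a=np.radians(ang);u=np.array([np.cos(a),np.sin(a)]);n=np.array([-u[1],u[0]])
        d=W[...,:2]-c;y=d@u;x=d@n;z=W[...,2];k=(z>lo)&(z<hi)&(abs(y)<half+.03)&(abs(x)<.025)
        ks=k&(abs(y)<half*.6)&(abs(x)<w*1.2)
        ys=y[ks];xs=x[ks];b=np.round(ys/.004);mid=[( (b==i).sum()>4) and (i*.004,(xs[b==i].min()+xs[b==i].max())/2) for i in np.unique(b)]
        mid=np.array([m for m in mid if m]);p=np.polyfit(mid[:,0],mid[:,1],1)
        print("ang",round(ang,2),"c",c.round(4),"y ext",y[k].min().round(4),y[k].max().round(4),"fit",p.round(4),"w",np.median([np.ptp(xs[b==i]) for i in np.unique(b)]).round(4))
        off=(y[k].min()+y[k].max())/2
        c=c+u*off+n*(p[1]+p[0]*off);ang+=np.degrees(np.arctan(p[0]))
    print("->",c.round(4),round(ang,2))
if __name__=="__main__":
    a=sys.argv;sp(a[1],(float(a[2]),float(a[3])),float(a[4]),float(a[5]),float(a[6]))
E
python3 sp.py w14 .404 -.191 -29.4 .115 .016
```

```text
17.5833 [ 0.3833 -0.1866  0.1177] -119.5
[275. 150.] 5865 rect [ 404.4 -190.8] [ 36.1 228.4] 60.8 pca -29.42 mean [ 416.3 -198.4] z [0.006  0.0078]
[ 60. 172.] 22732 rect [478.3 -31.3] [ 71.2 220.2] 61.5 pca -30.15 mean [487.3 -43.3] z [0.0115 0.0234]
[184. 160.] 2500 rect [ 444.  -123.1] [ 28.8 165.9] 58.0 pca -32.66 mean [ 447.9 -130.8] z [0.0048 0.0074]
[548. 170.] 1819 rect [ 295.7 -385.6] [20.9 73.7] 70.6 pca -22.48 mean [ 300.9 -381.9] z [0.0154 0.0255]
[  5. 297.] 461 rect [432.2  72.5] [ 4. 43.] 65.3 pca -25.2 mean [427.3  74.6] z [0.0087 0.0199]
[535. 334.] 637 rect [ 151.  -327.2] [50.9 10.8] 69.8 pca 68.6 mean [ 152.  -327.6] z [0.0099 0.0124]
bench z -0.00016450362952777353
ang -29.4 c [ 0.404 -0.191] y ext -0.114 0.1149 fit [ 0.0027 -0.0005] w 0.0131
ang -29.25 c [ 0.4041 -0.1917] y ext -0.1144 0.1145 fit [ 0. -0.] w 0.0131
ang -29.25 c [ 0.4041 -0.1917] y ext -0.1144 0.1144 fit [0. 0.] w 0.0131
ang -29.25 c [ 0.4041 -0.1917] y ext -0.1144 0.1144 fit [0. 0.] w 0.0131
-> [ 0.4041 -0.1917] -29.25
```

View pics/w14.png

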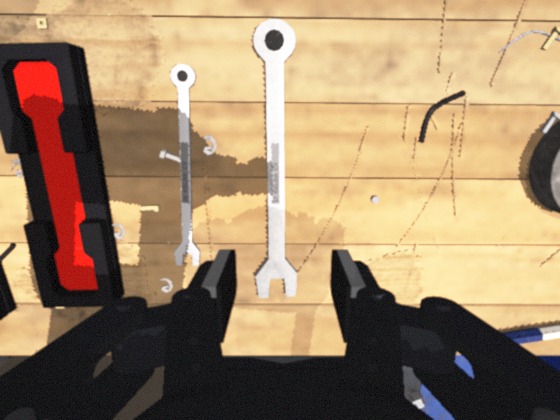

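```bash
python3 sp.py w14 .444 -.1245 -32.2 .083 .010; python3 -c "
from h import *
plan([0.4041,-0.1917,0.01],-119.25,0,step=.038)"
```

```text
ang -32.2 c [ 0.444  -0.1245] y ext -0.1105 0.1016 fit [-0.0001 -0.0032] w 0.008
ang -32.21 c [ 0.4385 -0.1248] y ext -0.1061 0.0867 fit [-0.001  -0.0002] w 0.008
ang -32.26 c [ 0.4302 -0.1198] y ext -0.0964 0.0964 fit [0.0013 0.    ] w 0.008
ang -32.19 c [ 0.4302 -0.1198] y ext -0.0964 0.0964 fit [-0.  0.] w 0.008
-> [ 0.4303 -0.1198] -32.19
h -119.35 d [ 0.02  -0.006 -0.108] n 3
[[[0.04, -0.04, -0.01, -0.05, -0.18, 0.9, 0], [0.04, -0.04, -0.01, -0.04, -0.18, 0.9, 0], [0.04, -0.04, -0.01, -0.04, -0.17, 0.9, 0]]]
```

{"name": "carry_out", "arguments": {"moves": [[[0.04, -0.04, 0, -0.05, -0.18, 0.7, 0], [0.04, -0.04, 0, -0.04, -0.18, 0.8, 0], [0.04, -0.04, 0, -0.04, -0.17, 0.8, 0], [0, 0, 0, 0, 0, 0.3, 0], [0, 0, 0, 0, 0, 0.1, 0], [0, 0, 0, 0, 0, 0, 0]]]}}

```text
time: 18.13
tool_pos: [0.4046, -0.1897, 0.0094]
tool_rot: [-0.0, -0.507, 0.862, 0.001]
contact_force: [0.5, 0.1, 1.0]
gripper_width: 0.492
```

```bash
python3 -c "
from h import *
plan([0.4041,-0.1917,-0.0215],-119.25,0,step=.038)"
```

```text
h -119.08 d [-0.0005 -0.002  -0.0309] n 1
[[[0.02, 0.01, 0.03, 0.05, -0.01, 0.77, 0]]]
```

{"name": "carry_out", "arguments": {"moves": [[[0.02, 0.01, 0.03, 0.04, 0, 0.4, 0], [0, 0, 0, 0, 0, 0.25, 0], [0, 0, 0, 0, 0, 0.07, 0], [0, 0, 0, 0, 0, 0, 0], [0, 0, 0, 0, 0, 0, 0]]]}}

```text
time: 18.55
tool_pos: [0.4049, -0.1931, -0.0172]
tool_rot: [0.001, -0.505, 0.863, -0.002]
contact_force: [-0.1, 0.1, -0.1]
gripper_width: 0.5
```

```bash
python3 -c "
from h import *
plan([0.4041,-0.1917,-0.0215],-119.25,0,step=.038)"
```

```text
h -119.35 d [-0.0008  0.0014 -0.0043] n 1
[[[-0.05, -0.01, -0.02, -0.02, 0.04, 0.11, 0]]]
```

{"name": "carry_out", "arguments": {"moves": [[[-0.04, 0, 0, -0.02, 0.02, 0.1, 0], [0, 0, 0, 0, 0, 0, 0], [0, 0, 0, 0, 0, 0, 0]]]}}

```text
time: 18.8
tool_pos: [0.4043, -0.192, -0.0216]
tool_rot: [-0.0, -0.505, 0.863, -0.0]
contact_force: [-0.1, -0.2, 0.2]
gripper_width: 0.501
```

```bash
python3 -c "
from h import *
plan([0.4041,-0.1917,-0.0215],-119.25,0,step=.038)"
```

```text
h -119.37 d [-0.0002  0.0003  0.0001] n 1
[[[-0.01, -0.01, -0.02, 0.0, 0.01, 0.0, 0]]]
```

{"name": "carry_out", "arguments": {"moves": [[[0, 0, 0, 0, 0, 0, -1], [0, 0, 0, 0, 0, 0, -1], [0, 0, 0, 0, 0, 0, -1], [0, 0, 0, 0, 0, 0, -1], [0, 0, 0, 0, 0, 0, -1]]]}}

```text
time: 19.22
tool_pos: [0.4053, -0.1925, -0.0205]
tool_rot: [0.0, -0.505, 0.863, -0.001]
contact_force: [0.0, 1.0, 6.0]
gripper_width: 0.156
```

```bash
python3 -c "
from h import *
s=state();print(s['gripper_width'],s['tool_pos'],s['contact_force'])"
```

```text
0.15551991582767194 [ 0.40531048 -0.19250633 -0.02048056] [0.04106468 1.00642289 5.99131533]
```

{"name": "carry_out", "arguments": {"moves": [[[0, 0, 0, 0, 0, -0.3, -1], [0, 0, 0, 0, 0, -0.6, -1], [0, 0, 0, 0, 0, -0.8, -1], [0, 0, 0, 0, 0, -0.8, -1], [0, 0, 0, 0, 0, -0.8, -1], [0, 0, 0, 0, 0, 0, -1], [0, 0, 0, 0, 0, 0, -1]]]}}

```text
time: 19.8
tool_pos: [0.4055, -0.1928, 0.1125]
tool_rot: [0.001, -0.505, 0.863, -0.003]
contact_force: [-0.7, 1.1, -1.9]
gripper_width: 0.159
```

```bash
python3 wl.py w15;python3 -c "
from h import *
s=state();print(s['gripper_width']);plan([0.50,0.075,0.13],-115,-1,step=.038)"
```

```text
19.8 [ 0.4055 -0.1928  0.1125] -119.38
[ 68. 199.] 22117 rect [483.1 -33.5] [ 72.2 209.5] 61.5 pca -29.43 mean [490.3 -43.5] z [0.0117 0.0234]
[193. 191.] 2387 rect [ 443.9 -123.4] [ 28.  166.1] 57.8 pca -32.68 mean [ 447.3 -130.4] z [0.0047 0.0073]
[551. 202.] 1097 rect [ 296.6 -382.6] [15.2 65. ] 70.8 pca -21.79 mean [ 300.9 -380.4] z [0.0118 0.0238]
[  8. 316.] 1085 rect [444.6  66.2] [ 8.8 72.3] 59.2 pca -25.72 mean [436.3  70.6] z [0.0113 0.0228]
[545. 362.] 367 rect [ 150.4 -328.9] [32.2 10.5] 67.7 pca 65.94 mean [ 151.8 -329.4] z [0.0092 0.0122]
bench z -0.0001853882575519883
0.15694110011961626
h -119.37 d [0.0958 0.2669 0.0198] n 8
[[[0.0, 0.0, -0.11, -0.87, 0.15, -0.06, -1], [0.0, 0.0, -0.11, -0.88, 0.14, -0.06, -1], [0.0, 0.0, -0.11, -0.88, 0.13, -0.06, -1], [0.0, 0.0, -0.11, -0.88, 0.12, -0.06, -1], [0.0, 0.0, -0.11, -0.88, 0.11, -0.06, -1], [0.0, 0.0, -0.11, -0.88, 0.11, -0.06, -1], [0.0, 0.0, -0.11, -0.88, 0.1, -0.06, -1], [0.0, 0.0, -0.11, -0.88, 0.09, -0.06, -1]]]
```

View pics/w15.png

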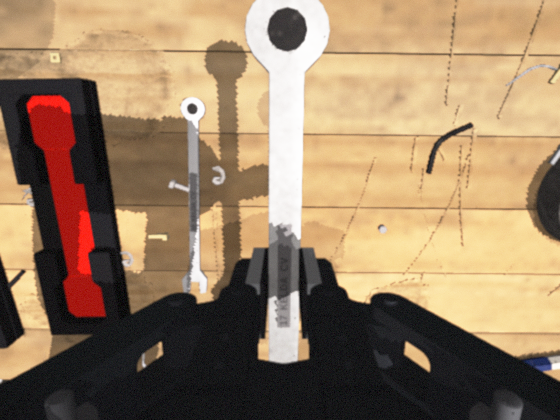

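{"name": "carry_out", "arguments": {"moves": [[[0, 0, -0.11, -0.87, 0.15, -0.06, -1], [0, 0, -0.11, -0.88, 0.14, -0.06, -1], [0, 0, -0.11, -0.88, 0.13, -0.06, -1], [0, 0, -0.11, -0.88, 0.12, -0.06, -1], [0, 0, -0.11, -0.88, 0.11, -0.06, -1], [0, 0, -0.11, -0.88, 0.11, -0.06, -1], [0, 0, -0.11, -0.88, 0.1, -0.06, -1], [0, 0, -0.11, -0.8, 0.09, -0.06, -1]]]}}

```text
time: 20.52
tool_pos: [0.4972, 0.0744, 0.1262]
tool_rot: [-0.002, -0.538, 0.843, 0.001]
contact_force: [-0.1, -0.3, -1.4]
gripper_width: 0.153
```

{"name": "carry_out", "arguments": {"moves": [[[0, 0, 0, 0, 0, 0, -1], [0, 0, 0, 0, 0, 0, -1]]]}}

```text
time: 20.68
tool_pos: [0.4972, 0.0737, 0.1264]
tool_rot: [-0.002, -0.539, 0.842, 0.001]
contact_force: [0.0, -0.1, -2.1]
gripper_width: 0.157
```

```bash
python3 wl.py w16;python3 - <<'E'
from h import *
f=dict(np.load("w16.npz"));g=dict(f);g["T"]=f["hand_eye"];P=cloud(g)
m=(np.abs(P[...,0])<.02)&(P[...,2]>-.045)&(P[...,2]<-.005)&(P[...,1]<-.02)
Q=P[m]*1000;print("ymin",np.percentile(Q[:,1],.5))
for a in range(-120,-20,12):
    k=(Q[:,1]>a)&(Q[:,1]<a+8)
    if k.sum()>3: print(a+4,"x",Q[k,0].min().round(1),Q[k,0].max().round(1),"z",np.median(Q[k,2]).round(1))
E
```

```text
20.6833 [0.4972 0.0737 0.1264] -114.79
[243. 134.] 10863 rect [545.9  85.1] [ 37.1 220.5] 65.1 pca -23.97 mean [556.5  82.1] z [0.0109 0.0233]
[417. 143.] 21806 rect [479.4 -39.9] [ 74.7 210. ] 60.2 pca -28.54 mean [490.9 -41. ] z [0.011 0.023]
[ 27. 142.] 8862 rect [633.1 242. ] [ 35.9 146.3] 69.8 pca -22.05 mean [624.8 240. ] z [0.0087 0.0403]
[141. 122.] 12888 rect [596.8 149.1] [ 69.1 104.1] 69.0 pca -21.0 mean [597.  141.6] z [0.0409 0.0661]
[549.  86.] 662 rect [ 489.3 -156. ] [12.8 53. ] 64.2 pca -27.38 mean [ 490.  -156.3] z [0.0042 0.0059]
[311. 155.] 3092 rect [517.2  40.5] [ 14.2 156.1] 65.0 pca -25.43 mean [519.9  38.9] z [0.021  0.0233]
[517. 188.] 1287 rect [ 420.4 -109.4] [ 21.4 111.6] 61.0 pca -32.72 mean [ 418. -111.] z [0.0044 0.0062]
bench z 1.1224854166602682e-05
ymin -107.90276609732324
-104 x -14.3 16.4 z -26.3
-92 x -14.1 16.3 z -26.3
-80 x -6.0 7.8 z -26.2
-68 x -6.2 7.3 z -26.2
-56 x -6.3 7.4 z -26.2
-44 x -6.5 7.3 z -26.2
-32 x -6.6 7.0 z -26.3
-20 x -6.7 6.6 z -26.6
```

View pics/w16.png

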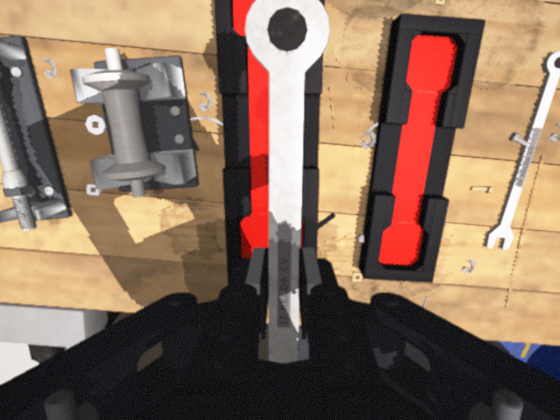

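```bash
python3 -c "
from h import *
plan([0.553,0.0595,0.04],-114.9,-1)"
```

```text
h -114.9 d [ 0.0559 -0.0131 -0.0866] n 3
[[[0.01, -0.01, 0.0, -0.1, -0.47, 0.72, -1], [0.01, -0.01, 0.0, -0.1, -0.47, 0.72, -1], [0.01, -0.01, 0.0, -0.1, -0.47, 0.72, -1]]]
```

{"name": "carry_out", "arguments": {"moves": [[[0.01, -0.01, 0, -0.1, -0.47, 0.4, -1], [0.01, -0.01, 0, -0.1, -0.47, 0.6, -1], [0.01, -0.01, 0, -0.1, -0.47, 0.7, -1], [0, 0, 0, 0, 0, 0.4, -1], [0, 0, 0, 0, 0, 0.2, -1], [0, 0, 0, 0, 0, 0, -1], [0, 0, 0, 0, 0, 0, -1]]]}}

```text
time: 21.32
tool_pos: [0.5541, 0.0587, 0.0367]
tool_rot: [0.001, -0.537, 0.844, -0.0]
contact_force: [-0.3, -0.1, 0.1]
gripper_width: 0.159
```

```bash
python3 wl.py w17; python3 -c "
from h import *
plan([0.553,0.0595,-0.009],-114.9,-1)"
```

```text
21.3167 [0.5541 0.0587 0.0367] -115.04
[284. 142.] 42592 rect [569.2  51.4] [ 78.6 211.6] 65.2 pca -24.63 mean [601.7  36.5] z [0.0219 0.0648]
[491. 209.] 26985 rect [505.5 -49.7] [ 63.3 154.1] 61.7 pca -21.62 mean [516.5 -53.5] z [0.0105 0.0229]
[101. 232.] 24664 rect [602.5 153.2] [81.2 96.3] 68.9 pca -19.87 mean [602.3 138.8] z [0.041  0.0662]
[  7. 317.] 876 rect [580.2 244.1] [11.9 47.5] 56.2 pca -22.97 mean [577.3 246. ] z [0.0074 0.0177]
[417. 356.] 311 rect [444.8  14.2] [ 8.8 15.6] 65.2 pca -19.15 mean [445.6  15.8] z [0.0203 0.0227]
bench z 0.0002178997618932088
h -115.02 d [-0.0021  0.0006 -0.0469] n 2
[[[-0.02, 0.01, -0.01, 0.01, 0.03, 0.59, -1], [-0.02, 0.01, -0.01, 0.01, 0.03, 0.59, -1]]]
```

View pics/w17.png

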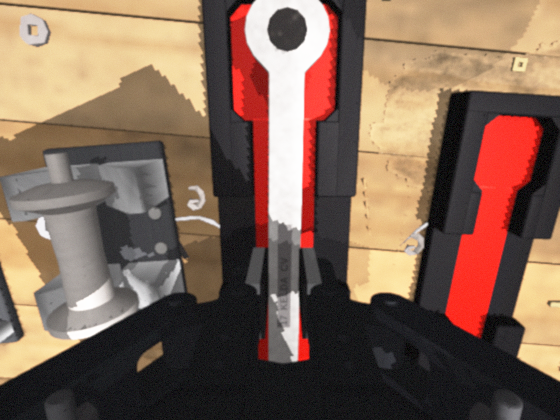

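{"name": "carry_out", "arguments": {"moves": [[[-0.02, 0.01, -0.01, 0.01, 0.03, 0.4, -1], [0, 0, 0, 0, 0.01, 0.4, -1], [0, 0, 0, 0, 0, 0.2, -1], [0, 0, 0, 0, 0, 0, -1], [0, 0, 0, 0, 0, 0, -1]]]}}

```text
time: 21.78
tool_pos: [0.5538, 0.0598, -0.002]
tool_rot: [0.001, -0.538, 0.843, -0.0]
contact_force: [-0.2, 0.7, -0.8]
gripper_width: 0.153
```

```bash
python3 -c "
from h import *
plan([0.553,0.0595,-0.0095],-114.9,-1);print(state()['contact_force'])"
```

```text
h -114.92 d [-0.0008 -0.0003 -0.0075] n 1
[[[-0.02, 0.02, 0.0, 0.01, 0.02, 0.19, -1]]]
[-0.15107465  0.65212057 -0.84867272]
```

{"name": "carry_out", "arguments": {"moves": [[[-0.01, 0.01, 0, 0.01, 0.02, 0.18, -1], [0, 0, 0, 0, 0, 0, -1], [0, 0, 0, 0, 0, 0, -1], [0, 0, 0, 0, 0, 0, -1]]]}}

```text
time: 22.12
tool_pos: [0.553, 0.0598, -0.0096]
tool_rot: [0.0, -0.538, 0.843, -0.0]
contact_force: [-0.0, -0.9, -0.8]
gripper_width: 0.155
```

```bash
python3 -c "
from h import *
plan([0.553,0.0595,-0.010],-114.9,-1);print(state()['contact_force'])"
```

```text
h -114.92 d [ 0.     -0.0003 -0.0004] n 1
[[[-0.01, 0.01, 0.0, 0.01, 0.0, 0.01, -1]]]
[-0.02354877 -0.94550285 -0.8467276 ]
```

Release by a partial opening and rise.

{"name": "carry_out", "arguments": {"moves": [[[0, 0, 0, 0, 0, 0.02, -1], [0, 0, 0, 0, 0, 0, -0.6], [0, 0, 0, 0, 0, 0, -0.3], [0, 0, 0, 0, 0, 0, -0.1], [0, 0, 0, 0, 0, 0, -0.1]]]}}

```text
time: 22.53
tool_pos: [0.5529, 0.0597, -0.0105]
tool_rot: [0.0, -0.538, 0.843, -0.0]
contact_force: [-0.5, -0.4, 0.1]
gripper_width: 0.449
```

{"name": "carry_out", "arguments": {"moves": [[[0, 0, 0, 0, 0, -0.3, -0.1], [0, 0, 0, 0, 0, -0.7, -0.1], [0, 0, 0, 0, 0, -0.9, -0.1], [0, 0, 0, 0, 0, -0.9, -0.1], [0, 0, 0, 0, 0.5, -0.9, -0.1], [0, 0, 0, 0, 0.5, 0, -0.1], [0, 0, 0, 0, 0, 0, -0.1]]]}}

```text
time: 23.12
tool_pos: [0.5166, 0.0777, 0.1415]
tool_rot: [0.003, -0.538, 0.843, -0.001]
contact_force: [-0.9, -0.4, -0.5]
gripper_width: 0.448
```

```bash
python3 wl.py w18; python3 - <<'E'
from h import *
W=cloud(dict(np.load("w18.npz")));c=np.array([.5517,.0601]);a=np.radians(-24.95);u=np.array([np.cos(a),np.sin(a)]);n=np.array([-u[1],u[0]])
f=dict(np.load("w18.npz"));im=f["frame"].astype(int);grey=(abs(im[...,0]-im[...,1])<25)&(im.sum(-1)>260)
d=W[...,:2]-c;y=d@u;x=d@n;z=W[...,2];k=(abs(x)<.03)&(abs(y)<.13)&grey&(z>.012)&(z<.03)
print(k.sum(),"y",y[k].min(),y[k].max())
for b in np.arange(-.12,.12,.02):
    q=k&(y>b)&(y<b+.01)
    if q.sum()>5:print(b.round(3),"x",x[q].min().round(4),x[q].max().round(4),"z",np.median(z[q]).round(4))
E
```

```text
23.1167 [0.5166 0.0777 0.1415] -114.85
[286. 142.] 27346 rect [542.9  63.9] [ 78.1 251.7] 65.1 pca -25.16 mean [554.3  58.7] z [0.0157 0.0232]
[423. 163.] 18901 rect [479.5 -40.2] [ 75.  209.6] 60.2 pca -28.46 mean [490.  -40.4] z [0.011 0.023]
[ 51. 147.] 9344 rect [634.8 241.1] [ 36.6 149.6] 69.3 pca -20.51 mean [636.4 236.3] z [0.0099 0.0408]
[529. 166.] 1670 rect [ 441.4 -125.7] [ 20.4 165.2] 57.2 pca -32.84 mean [ 446.5 -128.7] z [0.0043 0.0062]
[166. 143.] 10765 rect [596.6 148.7] [ 70.  104.3] 69.0 pca -19.96 mean [598.  142.3] z [0.0406 0.0662]
bench z 2.2907947446026977e-05
5203 y -0.1138241140467472 0.11388070412692516
-0.12 x -0.0152 0.0165 z 0.0157
-0.1 x -0.0169 0.0191 z 0.0158
-0.08 x -0.0093 0.0099 z 0.016
-0.06 x -0.0063 0.007 z 0.0159
-0.04 x -0.0062 0.007 z 0.0159
-0.02 x -0.0061 0.0069 z 0.0162
0.0 x -0.0059 0.0068 z 0.0164
0.02 x -0.0057 0.0076 z 0.0161
0.04 x -0.0056 0.0075 z 0.0159
0.06 x -0.0054 0.0075 z 0.016
0.08 x -0.0091 0.0121 z 0.016
0.1 x -0.0136 0.0166 z 0.0162
```

View pics/w18.png

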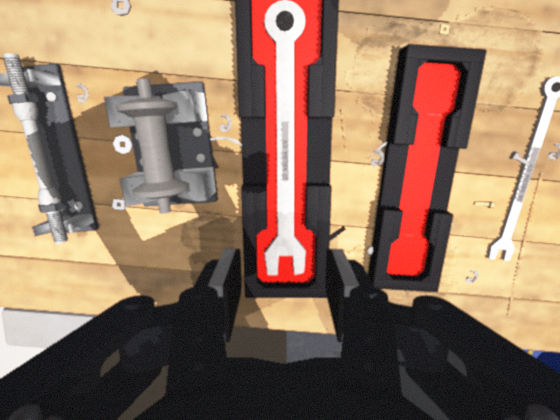

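```bash
python3 -c "
from h import *
plan([0.42,-0.11,0.10],-122.2,-0.1,step=.036)"
```

```text
h -114.86 d [-0.0964 -0.1871 -0.0393] n 6
[[[-0.01, 0.0, 0.24, 0.88, 0.04, 0.16, -0.1], [-0.01, 0.0, 0.24, 0.88, 0.02, 0.16, -0.1], [-0.01, 0.0, 0.24, 0.88, 0.0, 0.16, -0.1], [-0.01, 0.0, 0.24, 0.88, -0.02, 0.16, -0.1], [-0.01, 0.0, 0.24, 0.88, -0.04, 0.16, -0.1], [-0.01, 0.0, 0.24, 0.88, -0.06, 0.16, -0.1]]]
```

{"name": "carry_out", "arguments": {"moves": [[[-0.01, 0, 0.24, 0.88, 0.04, 0.16, -0.1], [-0.01, 0, 0.24, 0.88, 0.02, 0.16, -0.1], [-0.01, 0, 0.24, 0.88, 0, 0.16, -0.1], [-0.01, 0, 0.24, 0.88, -0.02, 0.16, -0.1], [-0.01, 0, 0.24, 0.88, -0.04, 0.16, -0.1], [-0.01, 0, 0.24, 0.88, -0.06, 0.16, -0.1], [0, 0, 0, 0, 0, 0, -0.1], [0, 0, 0, 0, 0, 0, -0.1]]]}}

```text
time: 23.83
tool_pos: [0.4181, -0.1125, 0.0973]
tool_rot: [-0.002, -0.482, 0.876, 0.003]
contact_force: [0.6, 1.2, 1.1]
gripper_width: 0.452
```

```bash
python3 wl.py w19; python3 - <<'E'
from h import *
W=cloud(dict(np.load("w19.npz")));c=np.array([.444,-.1235]);a=np.radians(-32.2);u=np.array([np.cos(a),np.sin(a)]);n=np.array([-u[1],u[0]])
d=W[...,:2]-c;y=d@u;x=d@n;z=W[...,2];k=(abs(x)<.013)&(abs(y)<.095)&(z>.0028)&(z<.012)
for b in np.arange(-.095,.095,.01):
    q=k&(y>b)&(y<b+.01)
    if q.sum()>5:print(b.round(3),q.sum(),"x",x[q].min().round(4),x[q].max().round(4),"y",y[q].min().round(4),y[q].max().round(4),"z",np.median(z[q]).round(4))
plan([0.444,-.1235,0],-122.2,-.1)
E
```

```text
23.8333 [ 0.4181 -0.1125  0.0973] -122.36
[ 33. 227.] 17152 rect [529.2  47. ] [ 73.2 255.5] 55.5 pca -36.36 mean [505.6  60.9] z [0.0146 0.0232]
[148. 158.] 23441 rect [486.7 -37.8] [ 66.7 199.3] 61.5 pca -29.75 mean [499.5 -47.1] z [0.011  0.0233]
[283. 155.] 2842 rect [ 443.5 -123. ] [ 28.1 166.6] 57.9 pca -32.76 mean [ 448.4 -130.8] z [0.0047 0.0071]
bench z -0.00016365018401065523
-0.085 122 x -0.0124 0.0066 y -0.084 -0.0751 z 0.0045
-0.075 229 x -0.0124 0.0074 y -0.075 -0.0651 z 0.0045
-0.065 139 x -0.0107 0.0032 y -0.065 -0.055 z 0.0044
-0.055 117 x -0.0074 -0.0002 y -0.0549 -0.045 z 0.0046
-0.045 124 x -0.0082 -0.0002 y -0.0449 -0.0351 z 0.0044
-0.035 134 x -0.0082 -0.0003 y -0.0349 -0.025 z 0.0045
-0.025 134 x -0.0082 -0.0004 y -0.0247 -0.0152 z 0.0049
-0.015 141 x -0.0082 -0.0005 y -0.015 -0.005 z 0.005
-0.005 141 x -0.0082 -0.0005 y -0.0049 0.0046 z 0.005
0.005 222 x -0.0082 0.0128 y 0.0052 0.015 z 0.0048
0.015 174 x -0.0082 0.0128 y 0.015 0.0246 z 0.0051
0.025 154 x -0.0082 -0.0007 y 0.0252 0.0346 z 0.0045
0.035 153 x -0.0082 -0.0008 y 0.0353 0.0445 z 0.0046
0.045 162 x -0.0081 -0.0009 y 0.0451 0.0548 z 0.0046
0.055 176 x -0.0089 -0.001 y 0.0554 0.0649 z 0.0046
0.065 298 x -0.013 0.0038 y 0.0654 0.0748 z 0.0047
0.075 239 x -0.013 0.0038 y 0.0752 0.0826 z 0.0046
h -122.24 d [ 0.0251 -0.0118 -0.0979] n 3
[[[0.03, 0.0, 0.0, -0.03, -0.23, 0.81, -0.1], [0.03, 0.0, 0.0, -0.03, -0.23, 0.81, -0.1], [0.03, 0.0, 0.0, -0.03, -0.23, 0.82, -0.1]]]
```

View pics/w19.png

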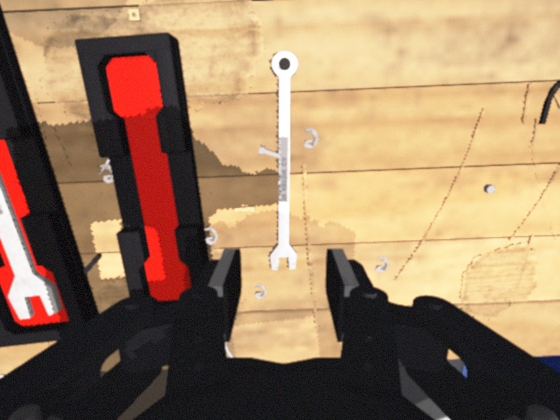

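```bash
python3 -c "
from h import *
plan([0.4326,-.1215,0.01],-122.4,-.4)"
```

```text
h -122.24 d [ 0.0137 -0.0098 -0.0879] n 3
[[[0.03, 0.0, 0.01, 0.01, -0.15, 0.73, -0.4], [0.03, 0.0, 0.01, 0.01, -0.14, 0.73, -0.4], [0.03, 0.0, 0.01, 0.01, -0.14, 0.73, -0.4]]]
```

{"name": "carry_out", "arguments": {"moves": [[[0.03, 0, 0.01, 0.01, -0.15, 0.6, -0.4], [0.03, 0, 0.01, 0.01, -0.14, 0.7, -0.4], [0.02, 0, 0.01, 0.01, -0.14, 0.6, -0.4], [0, 0, 0, 0, 0, 0.3, -0.4], [0, 0, 0, 0, 0, 0, -0.4], [0, 0, 0, 0, 0, 0, -0.4]]]}}

```text
time: 24.38
tool_pos: [0.4331, -0.1202, 0.0101]
tool_rot: [-0.0, -0.484, 0.875, 0.0]
contact_force: [0.3, -0.6, -0.3]
gripper_width: 0.3
```

```bash
python3 -c "
from h import *
plan([0.4326,-.1215,-0.0215],-122.4,-.4)"; python3 wl.py w20 >/dev/null
```

```text
h -122.16 d [-0.0005 -0.0013 -0.0316] n 1
[[[0.0, 0.0, 0.05, 0.03, -0.01, 0.79, -0.4]]]
```

View pics/w20.png

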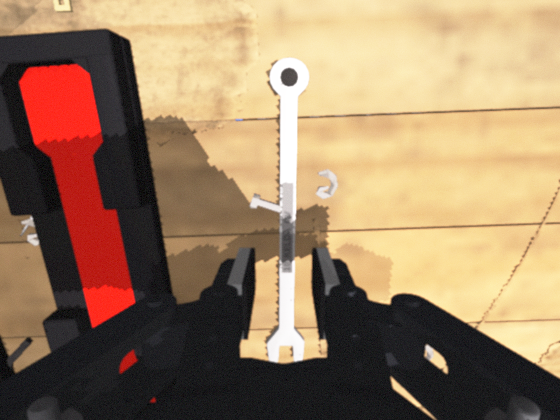

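{"name": "carry_out", "arguments": {"moves": [[[0, 0, 0.05, 0.03, -0.01, 0.4, -0.4], [0, 0, 0, 0, 0, 0.25, -0.4], [0, 0, 0, 0, 0, 0.1, -0.4], [0, 0, 0, 0, 0, 0, -0.4], [0, 0, 0, 0, 0, 0, -0.4]]]}}

```text
time: 24.85
tool_pos: [0.4332, -0.1225, -0.0189]
tool_rot: [0.001, -0.481, 0.877, -0.001]
contact_force: [1.0, -0.1, -0.2]
gripper_width: 0.302
```

```bash
python3 -c "
from h import *
plan([0.4326,-.1215,-0.0217],-122.4,-.4)"
```

```text
h -122.51 d [-0.0006  0.001  -0.0028] n 1
[[[-0.03, 0.0, -0.02, -0.01, 0.03, 0.07, -0.4]]]
```

{"name": "carry_out", "arguments": {"moves": [[[-0.02, 0, 0, -0.01, 0.02, 0.07, -0.4], [0, 0, 0, 0, 0, 0, -0.4], [0, 0, 0, 0, 0, 0, -1], [0, 0, 0, 0, 0, 0, -1], [0, 0, 0, 0, 0, 0, -1], [0, 0, 0, 0, 0, 0, -1]]]}}

```text
time: 25.35
tool_pos: [0.4339, -0.1225, -0.0205]
tool_rot: [0.001, -0.481, 0.877, -0.001]
contact_force: [-0.3, 0.4, 5.9]
gripper_width: 0.075
```

```bash
python3 -c "
from h import *
s=state();print(s['gripper_width'],s['tool_pos'],s['contact_force'])"
```

```text
0.07501469290186666 [ 0.43393612 -0.1224649  -0.0205194 ] [-0.33049645  0.42678172  5.94990006]
```

{"name": "carry_out", "arguments": {"moves": [[[0, 0, 0, 0, 0, -0.3, -1], [0, 0, 0, 0, 0, -0.6, -1], [0, 0, 0, 0, 0, -0.8, -1], [0, 0, 0, 0, 0, -0.8, -1], [0, 0, 0, 0, 0, -0.8, -1], [0, 0, 0, 0, 0, 0, -1], [0, 0, 0, 0, 0, 0, -1]]]}}

```text
time: 25.93
tool_pos: [0.4339, -0.1225, 0.1123]
tool_rot: [0.002, -0.481, 0.877, -0.002]
contact_force: [-1.2, 0.2, -2.2]
gripper_width: 0.078
```

```bash
python3 - <<'E'
from h import *
for nm in("w18","w14","w9","w16"):
    f=dict(np.load(nm+".npz"));W=cloud(f);z=W[...,2];im=f["frame"].astype(int)
    near=np.hypot(W[...,0]-.48,W[...,1]+.037)<.13
    for lab,m in(("foam",(abs(z-.022)<.003)),("red",(im[...,0]>100)&(im[...,1]<90)&(im[...,0]-im[...,1]>70)&(abs(z-.011)<.004))):
        m=m&near;n,l,st,c=cv2.connectedComponentsWithStats(cv2.morphologyEx(m.astype(np.uint8),cv2.MORPH_OPEN,np.ones((3,3),np.uint8)))
        a=np.radians(-28.5);u=np.array([np.cos(a),np.sin(a)]);nn=np.array([-u[1],u[0]])
        y0=(W[...,:2]-[.48,-.037])@u;x0=(W[...,:2]-[.48,-.037])@nn
        m=m&(abs(x0)<.045)&(l>0)&(st[l,4]>100)
        P=W[m];r=cv2.minAreaRect((P[:,:2]*1000).astype(np.float32));print(nm,lab,m.sum(),np.round(r[0],1),np.round(r[1],1),round(r[2],1))
E
python3 wl.py w21|head -1; python3 -c "
from h import *
plan([0.445,-.032,0.13],-118.5,-1)"
```

```text
w18 foam 7492 [481.5 -36.8] [ 62.8 208.8] 61.5
w18 red 6823 [480.2 -38.3] [ 34.5 188.3] 61.5
w14 foam 8413 [481.4 -37.2] [ 63.2 209.3] 61.4
w14 red 7567 [482.7 -34. ] [ 34.4 188.1] 61.7
w9 foam 4977 [481.8 -35.9] [ 63.4 208.9] 62.0
w9 red 5165 [480.3 -38.2] [ 35.3 188. ] 61.5
w16 foam 8716 [481.5 -36.7] [ 62.8 209.2] 61.5
w16 red 7843 [480.3 -38.2] [ 35.9 188.4] 61.5
25.9333 [ 0.4339 -0.1225  0.1123] -122.52
h -122.53 d [0.0125 0.0898 0.0199] n 3
[[[0.0, 0.0, -0.27, -0.69, 0.31, -0.17, -1], [0.0, 0.0, -0.27, -0.69, 0.3, -0.17, -1], [0.0, 0.0, -0.27, -0.7, 0.28, -0.17, -1]]]
```

View pics/w21.png

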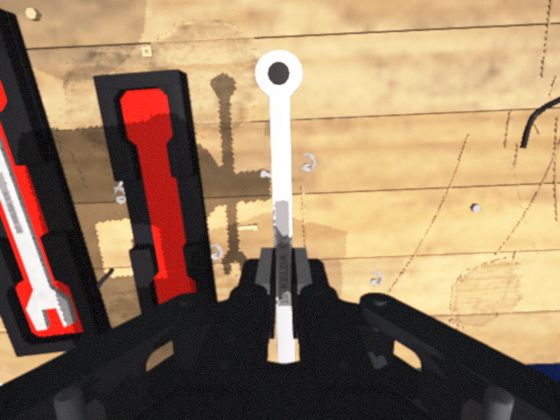

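```bash
cat > hold.py <<'E'
import sys
from h import *
f=dict(np.load(sys.argv[1]+".npz"));g=dict(f);g["T"]=f["hand_eye"];P=cloud(g)
m=(np.abs(P[...,0])<.02)&(P[...,2]>-.045)&(P[...,2]<-.005)&(P[...,1]<-.02)
Q=P[m]*1000;print("ymin",np.percentile(Q[:,1],.5))
for a in range(-120,-20,12):
    k=(Q[:,1]>a)&(Q[:,1]<a+8)
    if k.sum()>3: print(a+4,"x",Q[k,0].min().round(1),Q[k,0].max().round(1),"z",np.median(Q[k,2]).round(1))
E
python3 hold.py w21
```

```text
ymin -91.29241807324149
-92 x -9.9 5.0 z -24.6
-80 x -11.6 6.6 z -24.8
-68 x -6.0 1.6 z -24.7
-56 x -5.7 2.1 z -24.7
-44 x -5.4 2.6 z -24.8
-32 x -5.1 2.6 z -25.3
-20 x -4.7 3.1 z -25.5
```

```bash
python3 -c "
from h import *
plan([0.474,-.0331,0.045],-120.2,-1)"
```

```text
h -122.53 d [ 0.0415  0.0887 -0.0651] n 4
[[[0.0, 0.0, -0.12, -0.61, 0.08, 0.41, -1], [0.0, 0.0, -0.12, -0.61, 0.07, 0.41, -1], [0.0, 0.0, -0.12, -0.61, 0.07, 0.41, -1], [0.0, 0.0, -0.12, -0.61, 0.06, 0.41, -1]]]
```

{"name": "carry_out", "arguments": {"moves": [[[0, 0, -0.12, -0.61, 0.08, 0.2, -1], [0, 0, -0.12, -0.61, 0.07, 0.3, -1], [0, 0, -0.12, -0.61, 0.07, 0.4, -1], [0, 0, -0.12, -0.61, 0.06, 0.5, -1], [0, 0, 0, 0, 0, 0.2, -1], [0, 0, 0, 0, 0, 0, -1], [0, 0, 0, 0, 0, 0, -1]]]}}

```text
time: 26.57
tool_pos: [0.4722, -0.0326, 0.0438]
tool_rot: [-0.002, -0.499, 0.866, 0.001]
contact_force: [0.1, -0.6, -0.4]
gripper_width: 0.076
```

```bash
python3 wl.py w22|head -1; python3 hold.py w22; python3 -c "
from h import *
plan([0.474,-.0331,-0.003],-120.2,-1)"
```

```text
26.5667 [ 0.4722 -0.0326  0.0438] -120.11
ymin -91.30036334490906
-92 x -9.9 5.0 z -24.7
-80 x -11.6 6.7 z -24.8
-68 x -5.9 1.7 z -24.8
-56 x -5.7 2.1 z -24.8
-44 x -5.4 2.6 z -24.8
-32 x -5.0 2.7 z -25.2
-20 x -4.7 3.2 z -25.5
h -120.15 d [ 0.0008  0.     -0.0481] n 2
[[[0.01, -0.01, 0.01, -0.01, -0.01, 0.6, -1], [0.01, -0.01, 0.01, -0.01, -0.01, 0.6, -1]]]
```

View pics/w22.png

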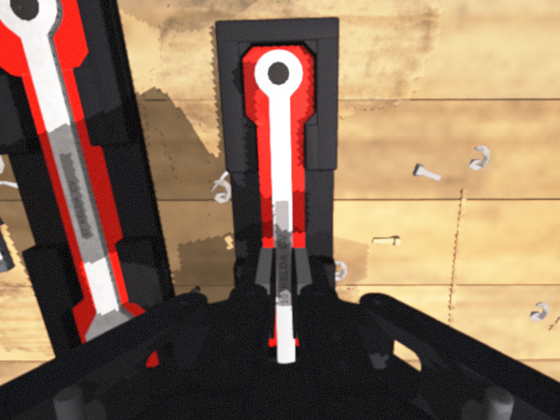

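{"name": "carry_out", "arguments": {"moves": [[[0, 0, 0, -0.01, -0.01, 0.4, -1], [0, 0, 0, 0, 0, 0.4, -1], [0, 0, 0, 0, 0, 0.25, -1], [0, 0, 0, 0, 0, 0, -1], [0, 0, 0, 0, 0, 0, -1]]]}}

```text
time: 27.03
tool_pos: [0.4744, -0.0332, 0.0039]
tool_rot: [-0.0, -0.499, 0.867, 0.0]
contact_force: [1.0, 0.6, -1.0]
gripper_width: 0.076
```

```bash
python3 -c "
from h import *
plan([0.474,-.0331,-0.0098],-120.2,-1)"
```

```text
h -120.18 d [-0.0004  0.0001 -0.0137] n 1
[[[0.0, 0.0, 0.0, 0.0, 0.01, 0.34, -1]]]
```

{"name": "carry_out", "arguments": {"moves": [[[0, 0, 0, 0, 0.01, 0.2, -1], [0, 0, 0, 0, 0, 0.13, -1], [0, 0, 0, 0, 0, 0, -1], [0, 0, 0, 0, 0, 0, -1]]]}}

```text
time: 27.37
tool_pos: [0.4741, -0.0325, -0.0095]
tool_rot: [-0.0, -0.499, 0.867, 0.0]
contact_force: [0.1, -0.6, 0.1]
gripper_width: 0.077
```

```bash
python3 -c "
from h import *
plan([0.474,-.0331,-0.0098],-120.2,-1);print(state()['contact_force'])"
```

```text
h -120.12 d [-0.0001 -0.0006 -0.0003] n 1
[[[0.0, 0.0, 0.02, 0.02, -0.01, 0.01, -1]]]
[ 0.07984799 -0.59444863  0.14516608]
```

{"name": "carry_out", "arguments": {"moves": [[[0, 0, 0, 0, 0, 0.01, -1], [0, 0, 0, 0, 0, 0, -0.7], [0, 0, 0, 0, 0, 0, -0.5], [0, 0, 0, 0, 0, 0, -0.3], [0, 0, 0, 0, 0, 0, -0.3]]]}}

```text
time: 27.78
tool_pos: [0.4747, -0.0325, -0.0094]
tool_rot: [0.0, -0.499, 0.867, -0.0]
contact_force: [-0.1, -0.1, -0.8]
gripper_width: 0.35
```

{"name": "carry_out", "arguments": {"moves": [[[0, 0, 0, 0, 0, -0.3, -0.3], [0, 0, 0, 0, 0, -0.7, -0.3], [0, 0, 0, 0, 0, -0.9, -0.3], [0, 0, 0, 0, 0, -0.9, -0.3], [0, 0, 0, 0, 0.5, -0.9, -0.3], [0, 0, 0, 0, 0.7, -0.5, -0.3], [0, 0, 0, 0, 0, 0, -0.3], [0, 0, 0, 0, 0, 0, -0.3]]]}}

```text
time: 28.45
tool_pos: [0.4336, -0.0082, 0.1605]
tool_rot: [0.002, -0.499, 0.866, -0.002]
contact_force: [-0.7, 0.6, 0.4]
gripper_width: 0.352
```

```bash
python3 wl.py w23; python3 - <<'E'
from h import *
f=dict(np.load("w23.npz"));W=cloud(f);im=f["frame"].astype(int);grey=(abs(im[...,0]-im[...,1])<25)&(im.sum(-1)>260)
for nm,c,ang,L in(("short",(.4814,-.0369),-28.5,.1),("long",(.5517,.0601),-24.95,.13)):
    a=np.radians(ang);u=np.array([np.cos(a),np.sin(a)]);n=np.array([-u[1],u[0]])
    d=W[...,:2]-np.array(c);y=d@u;x=d@n;z=W[...,2];k=(abs(x)<.025)&(abs(y)<L)&grey&(z>.0115)&(z<.03)
    print(nm,k.sum(),"y",y[k].min(),y[k].max())
    for b in np.arange(-L,L,.02):
        q=k&(y>b)&(y<b+.01)
        if q.sum()>5:print(b.round(3),"x",x[q].min().round(4),x[q].max().round(4),"z",np.median(z[q]).round(4))
E
```

```text
28.45 [ 0.4336 -0.0082  0.1605] -120.07
[153. 125.] 23936 rect [533.7  67.9] [ 78.8 231. ] 65.2 pca -24.49 mean [540.7  63.9] z [0.0158 0.0235]
[285. 117.] 17003 rect [481.4 -34.9] [ 64.9 206.5] 61.2 pca -28.45 mean [488.6 -40.6] z [0.0143 0.0233]
[ 43. 123.] 9832 rect [596.6 147.9] [ 67.9 104.1] 68.9 pca -30.32 mean [589.4 137.8] z [0.0275 0.0651]
bench z -0.00017259412755749048
short 1963 y -0.0817464517179927 0.08377128235873503
-0.08 x -0.0072 0.0138 z 0.0142
-0.06 x -0.001 0.0067 z 0.0146
-0.04 x -0.0015 0.0061 z 0.0147
-0.02 x -0.002 0.0055 z 0.0151
0.0 x -0.0025 0.0048 z 0.0152
0.02 x -0.003 0.0042 z 0.0151
0.04 x -0.0035 0.0036 z 0.0145
0.06 x -0.0074 0.0053 z 0.0147
0.08 x -0.0076 0.0057 z 0.0144
long 4268 y -0.11374997050060348 0.09320242852701714
-0.11 x -0.018 0.0183 z 0.0161
-0.09 x -0.0177 0.0169 z 0.0161
-0.07 x -0.0074 0.0067 z 0.0159
-0.05 x -0.0071 0.0072 z 0.0161
-0.03 x -0.0068 0.0067 z 0.0163
-0.01 x -0.0067 0.0071 z 0.0163
0.01 x -0.0065 0.0077 z 0.0165
0.03 x -0.0064 0.0077 z 0.0161
0.05 x -0.0063 0.0074 z 0.0161
0.07 x -0.0061 0.008 z 0.0162
0.09 x -0.0112 0.0142 z 0.0161
```

View pics/w23.png

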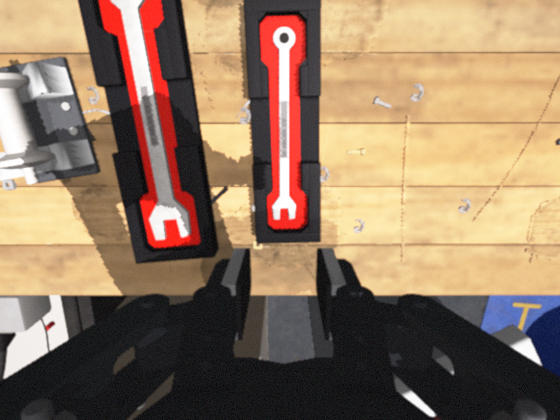

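```bash
python3 - <<'E'
from h import *
f=cam("top");np.savez("top9.npz",**f);W=cloud(f);W0=cloud(dict(np.load("top0.npz")))
for nm,(x,y,r,lo,hi) in dict(tape=(.285,-.418,.06,.02,.03),bottle=(.76,.045,.06,.03,.2)).items():
    for w in(W0,W):
        m=(np.hypot(w[...,0]-x,w[...,1]-y)<r)&(w[...,2]>lo)&(w[...,2]<hi);print(nm,m.sum(),w[m].mean(0).round(4),w[m][:,2].max().round(3))
E
python3 chk.py top9
python3 -c "
from h import *
s=state();print(s['contact_force'],s['joint_vel'].round(3));ticket.job_done()"
```

```text
tape 703 [ 0.2834 -0.4186  0.0248] 0.03
tape 697 [ 0.2837 -0.4189  0.0248] 0.03
bottle 588 [0.7704 0.0461 0.1032] 0.165
bottle 599 [0.7719 0.0461 0.1027] 0.168
hub y range -0.0492 0.0503
  -0.05 19 x -0.0054 0.0247 ztop 0.0527
  -0.033 26 x -0.0221 0.016 ztop 0.0663
  -0.02 123 x -0.0121 0.0096 ztop 0.0581
  0.029 27 x -0.0213 0.0183 ztop 0.067
  0.036 17 x -0.0084 0.0089 ztop 0.0555
axle y range -0.0738 0.0745
  -0.075 13 x -0.0055 0.0022 ztop 0.0402
  -0.055 13 x -0.0063 0.0034 ztop 0.0381
  -0.046 14 x -0.01 0.0062 ztop 0.0404
  -0.02 60 x -0.0069 0.0041 ztop 0.0384
  0.04 17 x -0.011 0.0083 ztop 0.0433
  0.047 14 x -0.0109 0.0025 ztop 0.0397
  0.065 16 x -0.0064 0.0051 ztop 0.0377
[ 0.30552797 -0.40902391 -0.70882023] [-0.005  0.034  0.009 -0.002  0.003  0.001]
the job is handed in; nothing more can be done
```

The hub and the loose axle are in their V-stands and both spanners lie flat in their own inserts. I handed the job in at about 28.5 s. No verdict is reported, so the figures below are my own camera measurements from just before.

| Item | Offset across | Offset along | Height | Angle to stand or insert axis |
|---|---|---|---|---|
| Hub | about 1 mm | 1.5 mm | axis about 46 mm | within about 1° |
| Axle | 0.5 mm | 1.5 mm | axis about 32.5 mm | within about 1° |
| Long spanner | 0.5 mm | under 1 mm | underside about 10 mm (on the floor) | within about 1° |
| Short spanner | 1.5 mm | 1 mm | underside about 9.6 mm (on the floor) | about 1.7° |

The tape roll and the bottle are unmoved to within 2 mm. The gripper was clear of everything when I handed in.

- **First hub grasp failed:** the real fingertips sit about 22 mm behind the reported TCP, so the fingers shut on top of the barrel. I corrected the height for every later grasp. The hub did not move.
- **Top camera disagreement:** the final look differs from the wrist camera by 1–2 mm across on the hub and axle. That is within its calibration and pixel size, so I went by the wrist camera.

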